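Knock the drive centre out of a lathe spindle with the knock-out bar

ROBOT

A 6-joint arm with a two-finger parallel gripper is mounted at the origin on a cart in front of the work surface, level with it; the furniture and walls round the work are solid. World frame = base frame: x ahead of the robot, y to its left, z up, the work surface at z = 0. Lengths are in mm, angles in rad, forces in N, time in s.
With the tool pointing down it reaches from about 350 to 850 mm from the base axis. Payload 8.1 kg.
Tool frame: the origin (TCP) lies at the centre of the arm's flange, where the gripper is bolted on; the fingertips stand 173 mm ahead of it and the grasp point (between the pads) lies 155 mm ahead of it (ctrl.tip_reach is the distance from the TCP to the fingertips, in mm); z points along the fingers, x is the direction in which the jaws open and shut, and the axes are right-handed (so a half turn about z gives the same grasp; the last joint's range is limited). The gripper opens to 85 mm and grips with 20 to 120 N. Pads are 22 mm wide; open, the fingers measure 114 mm over their backs; the gripper's body (76 mm by 85 mm) begins 54 mm behind the grasp point. The pads swing forward as they close: fully open they stand 13 mm farther back than shut.
Start: joints at [1.119, 0.13, 1.488, -0, 1.523, -0.085], TCP at [215.158, 560.102, 404.692] pointing down, gripper open.
Joint ranges: [-2.96, 2.96], [-0.89, 2.26], [0.02, 2.5], [-1.34, 4.48], [0, 2.73], [-2.66, 2.66]. Speed limits (rad/s): [2.39, 2.39, 2.79, 3.14, 3.14, 3.14].

INTERFACE

Orientations are given as a rotation vector (axis times angle).
In Python, from bench import ctrl, capture, get_calibration, spotter gives the robot as it stands.
- The arm moves only by the tool step_arm, never from a script. Its argument "motion" is a list of rows, each an object of numbers: "x", "y", "z": the shift along the tool's x, y, z each as a share of 500 mm, from -1 to 1; "ax", "ay", "az": the turn, a rotation vector about the tool's x, y, z each as a share of 30 degrees, from -1 to 1; "fingers": the opening, from 0 (shut) to 1 (fully open). In form: [{"x": .., "y": .., "z": .., "ax": .., "ay": .., "az": .., "fingers": ..}, ...]. A call has 1 to 10 rows; each row is the pose to reach, as a shift and turn from the pose measured when the call began, along the tool's axes at that moment; what a row does not reach only later rows make up. A row lasts 1/8 s, in which the tool goes at most 62.5 mm and 10.7 degrees, less where a joint would pass 70% of its speed; a pose out of reach is approached as far as the arm can. A call with a number of a shift or a turn outside -1 to 1 is refused whole. A call with a gripper value outside its range is refused whole. The fingers move at their own pace and stop on an object; "force" is the grip in N (left out, the last holds). Time passes only in rows, so rows that repeat a pose let the fingers close. It gives the time, the measured TCP pose, the force and the opening at its end, in the units of the state.
- ctrl.observe(): the state, without advancing time (a new reading comes with each control period).
- capture(name): name is "scene" or "top" or "wrist"; returns the picture (420x560x3 uint8, red, green, blue); there is no depth.
- get_calibration(name): a dict with "camera_matrix" (3x3 intrinsics, pixels), "world_from_camera" (4x4, takes a point from camera to world coordinates); the wrist camera has in their place "T_tool_cam" (4x4, takes a point from camera to tool coordinates, whose origin is the TCP and whose axes are the tool frame's). Camera axes: x right, y down, z forward; pixel columns grow to the right and rows downward; lengths in mm; the calibration is good to about 2 mm. A picture is of the moment at which its call begins: read the wrist's pose just before it. get_calibration takes no time and is no camera call.
- ctrl.hand_in(): hands the job in, once; it reports no verdict.
Trained networks look in the newest picture that a camera, given by its name, has taken for a name from the list of things; names that differ only in an ending like _2 or _b are one class to them, and where a whole thing is asked for, a point or a joint stands for the part that bears it (a point fixed in the world has none). Each returns a list of dicts, best first, with "confidence" (0 to 1); they miss things now and then, are a little off and sometimes report something else, mostly with a low value. They report only what shows in the picture. A call takes as long as a camera call.
- spotter.boxes_of(camera, label): "location" ([column, row] in pixels, amid what is visible of it).
- spotter.outline_of(camera, label): "pixels" (420x560 bool, what is visible of it) and "location" ([column, row] in pixels, amid what is visible of it).
- spotter.spot_point(camera, label): "location" ([column, row] in pixels: a listed point, or the origin of a listed thing).
The state is a dict: "clock": time; "joints": joint angles; "qd": joint speeds; "joint_torque": joint torques, N m; "position": TCP position; "orientation": TCP orientation; "force": force on the tool from outside, world axes, zero at the start; "ft_torque": the same for the moment, N m; "width": finger opening in mm.
Only numpy, scipy, OpenCV 4.12 (cv2) and the standard library are available. Lean on these libraries where they do the work, as an engineer would, in place of code of your own. Each camera call takes 0.05 s, during which the arm holds its last target.

TASK

Push the drive centre out of the lathe's spindle with the knock-out bar: take the bar by its steel shaft, steer its tip into the spindle at the handwheel, feel for the hole of the loose guide bush inside and slide the bar about half way in, through the bush. Let go of it there, take it again further back by the wooden handle and push it fully home, until the handle's shoulder rests on the handwheel. Push gently throughout, never with more than 25 N on the lathe; leave the bar in the spindle and the other things on the bench where they are.

Things in the scene. Friction and masses are not known exactly. Their poses are not given: they have to be found in the camera images.
- lathe: small grey-blue wood lathe, 0.48 m long, fixed to the bench, below 170 mm high. Origin on the bench under the mouth of its hollow spindle, whose level axis is 105 mm up and runs from the mouth along the lathe's -y (to the robot's right, more or less); x points away from the robot. At the mouth is a dark handwheel, 72 mm across, 18 mm thick; 8 mm behind it begins the barrel, 90 mm across.
- bore_mouth (a point): centre of the mouth of the spindle bore, in the flat outer face of the handwheel; axes as the lathe's. The bore is 24 mm wide and goes in along -y. A loose guide bush sits in it from 65 to 90 mm inside; past it the bore is clear to the tail of the drive centre, 171 mm inside.
- bush_place (a point): point on the bore's axis 65 mm inside, where the flat face of the brass guide bush is. Its hole is 11.6 mm wide. The bush floats in a recess and stays where it was left: hole centre 3.2 to 4.2 mm below this point and up to 4.5 mm to either side (lathe x). No reading gives that and it is hard to see, so feel for it. With the tip in it, it gives sideways at about 3 N.
- drive_centre (a joint): how far the four-pronged steel drive centre has been pushed out of the spindle's nose, in m: 0 seated, 0.025 at most, growing along the lathe's -y. Its taper grips with about 6 N all the way and it stays where it is pushed. With the bar fully home it stands at 0.014.
- bar_shaft (a point): knock-out bar: on the axis of its steel shaft, 135 mm behind the tip, 50 mm ahead of the shoulder, just behind the balance point; a good place to take it. Own y runs from tip to handle. Shaft round, 10 mm thick, its edge bevelled 1.3 mm; bar about 0.16 kg. It starts lying on the bench, axis 15 mm up at the shoulder and 5 mm at the tip, tip to the robot's right.
- bar_tip (a point): centre of the flat end of the bar's tip, 185 mm ahead of the shoulder; axes as bar_shaft.
- bar_handle (a point): middle of the bar's wooden handle, on the axis, 29 mm behind the shoulder. The handle is eight-sided, 30 mm across the flats and 59 mm long with its brass ferrule, whose flat front is the shoulder that comes to rest on the handwheel when the bar is home. Let go half way in, the bar stays in the bore with its handle sagging 2 to 4 degrees.
- bar: the whole knock-out bar; origin on its axis at the shoulder, own y from the tip to the handle.
- cup_a: light turned wooden cup, 52 mm wide, 50 mm tall, origin at the centre of its foot; to be left alone
- cup_b: light turned wooden cup with a red felt inlay, 52 mm wide, 46 mm tall, origin at the centre of its foot; to be left alone
- sand_block: brown cork sanding block 112 x 123 x 35 mm, origin at the centre of its underside; to be left alone
- tape_roll: roll of beige masking tape lying flat, 96 mm across, 25 mm high, origin at the centre of its underside; to be left alone
- square: try square lying flat, steel blade and wooden stock, 122 x 186 x 16 mm, origin at the centre of its underside; to be left alone

How it is judged (in metres and radians):
On the way, in this order (a step that is already met when the one before it is completed fails the run):
1. the bar, held by its shaft, has its tip at least 20 mm inside the spindle (x of bar_tip in the frame of lathe between -0.009 and 0.009 m and z of bar_tip in the frame of lathe between 0.096 and 0.114 m and y of bar_tip in the frame of lathe below -0.02 m and contact force between the fingers and bar above 1 N and distance between the grasp point and bar_handle above 0.04 m), for 0.1 s.
2. the bar is let go with its tip through the bush, 90 to 150 mm inside (x of bar_tip in the frame of lathe between -0.009 and 0.009 m and z of bar_tip in the frame of lathe between 0.096 and 0.114 m and y of bar_tip in the frame of lathe between -0.15 and -0.09 m and contact force between the fingers and bar below 0.1 N), for 0.2 s.
3. the bar is held by its handle behind the shoulder (x of bar_tip in the frame of lathe between -0.009 and 0.009 m and z of bar_tip in the frame of lathe between 0.096 and 0.114 m and y of bar_tip in the frame of lathe between -0.17 and -0.085 m and contact force between the fingers and bar above 1 N and distance between the grasp point and bar_handle below 0.035 m), for 0.1 s.
4. the bar is home and has pushed the drive centre out (x of bar_tip in the frame of lathe between -0.009 and 0.009 m and z of bar_tip in the frame of lathe between 0.096 and 0.114 m and y of bar_tip in the frame of lathe below -0.1825 m and value of joint drive_centre above 0.011 m), for 0.2 s.
At the end, for the whole second after the job is handed in: The bar is in the spindle and let go, its shoulder no more than 2.5 mm off the handwheel (tip at least 182.5 mm inside), and the drive centre stands at least 11 mm out of its seat; all at rest (all of step 4 and linear speed of bar below 0.02 m/s); the robot touches nothing.
It fails at once if the bar presses on the lathe, the bush or the drive centre with more than 25 N (contact force between bar and lathe above 25 N).
It fails at once if the robot itself presses on the lathe with more than 25 N (contact force between any of the fingers, the arm and lathe above 25 N).
It fails at once if one of the other things on the bench is moved more than 30 mm (distance of any of cup_a, cup_b, sand_block, tape_roll, square from where it was at the start of the episode above 0.03 m).
It also fails if it takes over 64 s, if anything falls off the work surface, if the arm or the gripper's body presses on something with over 40 N, if the wrist force passes 120 N, or if a joint passes its speed limit or range.

## Working session

There is one attempt and no reset: what is moved stays moved. The work goes in short steps, Python scripts to look and compute and a tool call to move; the robot and the scene stay as the last step left them, time stands still between calls to the robot, and variables do not carry over. Pictures are saved under pics/ and viewed, and the job is handed in when it is done.

Besides the shell and the picture viewer there is one more tool, called after "Call:" as name([rows], argument=value, ...), one row to a line, values as JSON. step_arm: Moves the arm, as the interface text tells. Shift numbers are shares of 500 mm and turn numbers shares of 30 degrees, none past 1 either way. Its arguments: {"type":"object","properties":{"motion":{"type":"array"},"force":{"type":"number"}},"required":["motion"]}

```bash
mkdir -p pics; ls; python3 - <<'E'
from bench import ctrl, capture, get_calibration, spotter
import cv2, numpy as np
s=ctrl.observe(); print(s)
for n in ("scene","top","wrist"):
    im=capture(n); cv2.imwrite(f"pics/{n}0.png",im[:,:,::-1]); c=get_calibration(n); print(n,{k:np.round(v,3).tolist() for k,v in c.items()})
    for l in ("lathe","bore_mouth","bar_shaft","bar_tip","bar_handle","bar"):
        r=spotter.spot_point(n,l); print(l,[(np.round(x["location"],1).tolist(),round(x["confidence"],2)) for x in r[:2]])
print(ctrl.observe()["clock"])
E
```

```text
pics
{'clock': 0.0, 'joints': array([ 1.11859102e+00,  1.31142868e-01,  1.48928093e+00, -2.93712057e-05,
        1.52301393e+00, -8.53949955e-02]), 'qd': array([ 1.12719468e-03, -3.94866324e-04,  2.00989053e-04,  2.85160842e-04,
        1.92602353e-05,  2.00985275e-03]), 'joint_torque': array([-9.24785854e-05, -5.69379759e+01, -5.00567651e+01, -1.31884908e-04,
        1.43278419e-02,  3.90323805e-05]), 'position': array([215.06232071, 559.88038142, 403.65416939]), 'orientation': array([ 2.58855356e+00,  1.77851150e+00, -2.49652691e-03]), 'force': array([0.43232957, 1.16184438, 0.15314579]), 'ft_torque': array([-0.0288691 ,  0.01248218, -0.00496988]), 'width': 85.43507961098796}
scene {'camera_matrix': [[481.096, 0.0, 285.65], [0.0, 481.096, 205.885], [0.0, 0.0, 1.0]], 'world_from_camera': [[0.862, -0.376, 0.34, 12.025], [-0.507, -0.645, 0.572, -745.128], [0.004, -0.665, -0.747, 1064.175], [0.0, 0.0, 0.0, 1.0]]}
lathe [([321.8, 213.1], 0.69)]
bore_mouth [([322.6, 185.2], 0.59)]
bar_shaft [([240.7, 192.4], 0.86), ([250.7, 231.9], 0.23)]
bar_tip [([254.4, 233.0], 0.55)]
bar_handle [([241.1, 176.0], 0.9)]
bar [([238.7, 182.0], 0.52)]
top {'camera_matrix': [[492.653, 0.0, 280.239], [0.0, 492.653, 202.997], [0.0, 0.0, 1.0]], 'world_from_camera': [[0.017, -0.992, 0.128, 288.621], [-1.0, -0.017, -0.002, 28.259], [0.004, -0.128, -0.992, 1486.092], [0.0, 0.0, 0.0, 1.0]]}
lathe [([292.2, 176.0], 0.95)]
bore_mouth [([292.6, 167.8], 0.58)]
bar_shaft [([233.4, 227.9], 0.6)]
bar_tip [([277.3, 243.3], 0.75), ([236.0, 229.0], 0.44)]
bar_handle [([212.2, 216.3], 0.78), ([173.4, 187.8], 0.44)]
bar [([223.7, 219.9], 0.65)]
wrist {'camera_matrix': [[364.998, 0.0, 274.456], [0.0, 364.998, 208.423], [0.0, 0.0, 1.0]], 'T_tool_cam': [[1.0, 0.0, 0.0, -0.954], [-0.0, 0.958, 0.288, -73.678], [-0.0, -0.288, 0.958, 30.686], [0.0, 0.0, 0.0, 1.0]]}
lathe []
bore_mouth []
bar_shaft []
bar_tip []
bar_handle []
bar []
1.05
```

View pics/scene0.png

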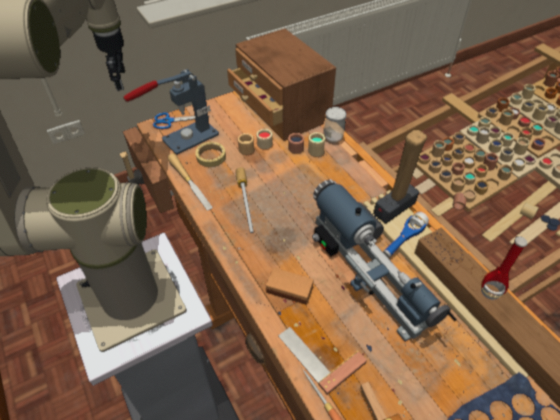

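View pics/top0.png

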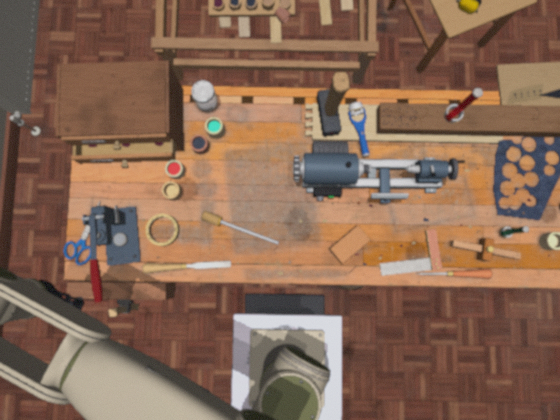

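View pics/wrist0.png

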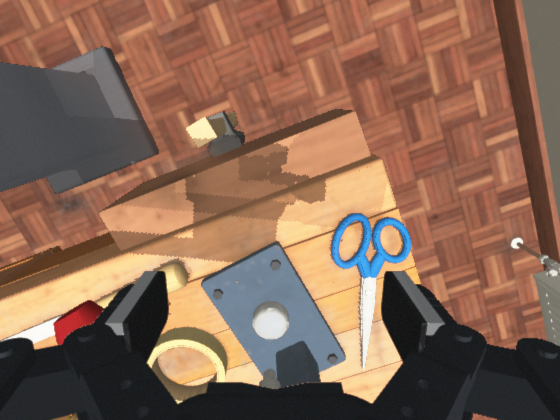

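```bash
cat > h.py <<'E'
import numpy as np, cv2
from scipy.spatial.transform import Rotation as R
from bench import ctrl, capture, get_calibration, spotter
def ray(n,uv,st=None):
    c=get_calibration(n);K=c["camera_matrix"]
    if n=="wrist":
        T=np.eye(4);T[:3,:3]=R.from_rotvec(st["orientation"]).as_matrix();T[:3,3]=st["position"];T=T@c["T_tool_cam"]
    else:T=np.array(c["world_from_camera"])
    d=np.linalg.solve(K,[uv[0],uv[1],1.0]);return T[:3,3],T[:3,:3]@d
def atz(n,uv,z,st=None):
    o,d=ray(n,uv,st);return o+d*(z-o[2])/d[2]
def proj(n,p,st=None):
    c=get_calibration(n);K=c["camera_matrix"]
    if n=="wrist":
        T=np.eye(4);T[:3,:3]=R.from_rotvec(st["orientation"]).as_matrix();T[:3,3]=st["position"];T=T@c["T_tool_cam"]
    else:T=np.array(c["world_from_camera"])
    q=np.linalg.inv(T)@np.append(p,1);q=K@q[:3];return q[:2]/q[2]
def move(st,P,Rm):
    "tool shift (share) and turn (share) from st to world pose"
    R0=R.from_rotvec(st["orientation"]).as_matrix()
    return np.round(R0.T@(np.array(P)-st["position"])/500,4), np.round(np.degrees(R.from_matrix(R0.T@Rm).as_rotvec())/30,4)
E
python3 - <<'E'
from h import *
np.set_printoptions(precision=1,suppress=True)
for nm,uv,z in [("mouth",(292.6,167.8),105),("mouth scene",None,105),("shaft",(233.4,227.9),12),("tip",(277.3,243.3),5),("handle",(212.2,216.3),16),("lathe",(292.2,176),0)]:
    if uv: print(nm,atz("top",uv,z))
for nm,uv,z in [("mouth",(322.6,185.2),105),("shaft",(240.7,192.4),12),("tip",(254.4,233),5),("handle",(241.1,176),16)]:
    print("S",nm,atz("scene",uv,z))
im=cv2.imread("pics/top0.png"); cv2.imwrite("pics/topz.png",cv2.resize(im[130:270,180:380],None,fx=4,fy=4,interpolation=cv2.INTER_CUBIC))
im=cv2.imread("pics/scene0.png"); cv2.imwrite("pics/scenez.png",cv2.resize(im[160:300,220:420],None,fx=4,fy=4,interpolation=cv2.INTER_CUBIC))
E
```

```text
mouth [568.2  -7.5 105. ]
shaft [400.6 165.   12. ]
tip [357.2  32.6   5. ]
handle [434.  229.1  16. ]
lathe [563.9  -9.3   0. ]
S mouth [576.1   3.8 105. ]
S shaft [401.6 174.9  12. ]
S tip [366.5  21.9   5. ]
S handle [432.6 232.9  16. ]
```

View pics/topz.png

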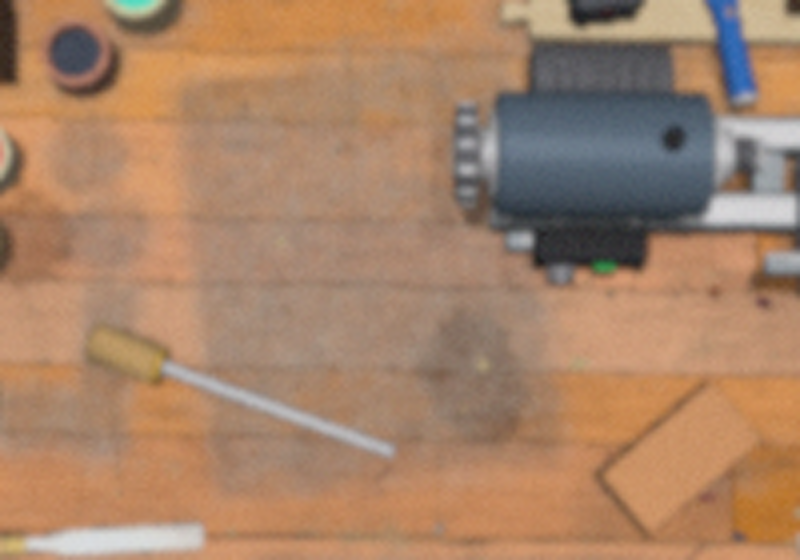

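View pics/scenez.png

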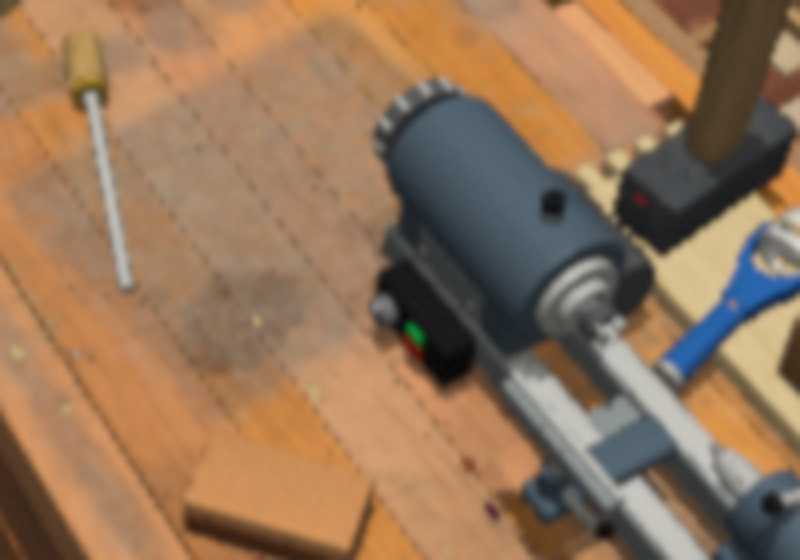

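```bash
cat >> h.py <<'E'
np.set_printoptions(precision=4,suppress=True)
def Rt(yaw,pitch=0):
    "tool down, tool y toward world -y at yaw 0; pitch about tool x (deg)"
    return R.from_euler('z',yaw,degrees=True).as_matrix()@R.from_rotvec([np.pi,0,0]).as_matrix()@R.from_euler('x',pitch,degrees=True).as_matrix()
E
python3 - <<'E'
from h import *
s=ctrl.observe()
print(move(s,[300,380,410],Rt(40)))
R0=R.from_rotvec(s["orientation"]).as_matrix();print(R0)
print(move(s,[398,165,340],Rt(-19.2)))
E
```

```text
(array([-0.2754,  0.2875, -0.0106]), array([ 0.    , -0.0001,  0.9661]))
[[ 0.3586  0.9335  0.    ]
 [ 0.9335 -0.3586  0.    ]
 [ 0.      0.     -1.    ]]
(array([-0.6065,  0.6247,  0.1294]), array([-0.    , -0.0001,  2.9394]))
```

Call:
step_arm([
  {"x": -0.2754,"y": 0.2875,"z": -0.01,"az": 0.966,"fingers": 1},
  {"x": -0.2754,"y": 0.2875,"z": -0.01,"az": 0.966,"fingers": 1},
  {"x": -0.2754,"y": 0.2875,"z": -0.01,"az": 0.966,"fingers": 1},
  {"x": -0.6,"y": 0.62,"z": 0.08,"az": 1,"fingers": 1},
])

```text
$.motion[0]: bad value
```

```bash
python3 - <<'E'
from h import *
s=ctrl.observe(); print(s["clock"],s["position"],np.degrees(s["joints"]))
print(move(s,[398,165,340],Rt(-19.2)),move(s,[390,170,350],Rt(10)))
E
```

```text
1.05 [215.1799 560.0929 404.7168] [64.0891  7.4697 85.2668 -0.001  87.2619 -4.8936]
(array([-0.6065,  0.6247,  0.1294]), array([-0.    , -0.0001,  2.9394])) (array([-0.6029,  0.6062,  0.1094]), array([ 0.    , -0.0001,  1.9661]))
```

Call:
step_arm([
  {"x": -0.2754,"y": 0.2875,"z": -0.01,"ax": 0,"ay": 0,"az": 0.966,"fingers": 1},
  {"x": -0.2754,"y": 0.2875,"z": -0.01,"ax": 0,"ay": 0,"az": 0.966,"fingers": 1},
  {"x": -0.2754,"y": 0.2875,"z": -0.01,"ax": 0,"ay": 0,"az": 0.966,"fingers": 1},
  {"x": -0.6,"y": 0.62,"z": 0.08,"ax": 0,"ay": 0,"az": 1,"fingers": 1},
])

```text
clock: 1.55
position: [321.5, 333.3, 399.9]
orientation: [-2.961, -1.045, -0.006]
force: [1.8, -0.2, -0.4]
width: 85.6
```

```bash
python3 - <<'E'
from h import *
s=ctrl.observe(); print(s["clock"],s["position"],np.degrees(s["joints"]))
print(move(s,[398,165,340],Rt(-19.2)),move(s,[390,170,350],Rt(10)))
E
```

```text
1.55 [321.4652 333.32   399.8724] [ 39.6942 -14.2585 106.6417  -0.0116  87.3796   0.8033]
(array([-0.0927,  0.3581,  0.1194]), array([-0.0038, -0.0074,  1.9364])) (array([-0.0988,  0.3403,  0.0994]), array([-0.0017, -0.0078,  0.963 ]))
```

Call:
step_arm([
  {"x": -0.0927,"y": 0.3581,"z": 0.1,"ax": 0,"ay": 0,"az": 1,"fingers": 1},
  {"x": -0.0927,"y": 0.3581,"z": 0.1,"ax": 0,"ay": 0,"az": 1,"fingers": 1},
  {"x": -0.0927,"y": 0.3581,"z": 0.1,"ax": 0,"ay": 0,"az": 1,"fingers": 1},
])

```text
clock: 1.92
position: [396.3, 167.7, 351.0]
orientation: [-3.13, -0.235, -0.008]
force: [1.3, 0.1, 0.3]
width: 84.9
```

```bash
python3 - <<'E'
from h import *
s=ctrl.observe(); print(s["clock"],s["position"],np.degrees(s["joints"]))
print(move(s,[398,165,340],Rt(-19.2)))
E
```

```text
1.925 [396.2966 167.7018 350.9568] [ 16.0648 -18.3412 115.0783   0.0868  82.9568   7.4668]
(array([0.0024, 0.0059, 0.0219]), array([-0.0065, -0.0085,  0.9263]))
```

Call:
step_arm([
  {"x": 0.002,"y": 0.006,"z": 0.022,"ax": -0.0065,"ay": -0.0085,"az": 0.926,"fingers": 1},
  {"x": 0.002,"y": 0.006,"z": 0.022,"ax": -0.0065,"ay": -0.0085,"az": 0.926,"fingers": 1},
  {"x": 0.002,"y": 0.006,"z": 0.022,"ax": -0.0065,"ay": -0.0085,"az": 0.926,"fingers": 1},
  {"x": 0.002,"y": 0.006,"z": 0.022,"ax": -0.0065,"ay": -0.0085,"az": 0.926,"fingers": 1},
])

```text
clock: 2.42
position: [397.8, 164.8, 340.1]
orientation: [-3.098, 0.523, -0.0]
force: [-0.4, 0.0, 0.5]
width: 85.3
```

```bash
python3 - <<'E'
from h import *
s=ctrl.observe(); print(s["clock"],s["position"],s["force"])
im=capture("wrist"); cv2.imwrite("pics/w1.png",im[:,:,::-1])
for l,z in (("bar_shaft",12.3),("bar_tip",5),("bar_handle",16.6)):
    r=spotter.spot_point("wrist",l)
    for x in r[:2]: print(l,x["location"],x["confidence"],atz("wrist",x["location"],z,s))
E
```

```text
2.425 [397.832  164.8252 340.0599] [-0.4467  0.0323  0.4953]
bar_shaft [285.8, 198.0] 0.68 [404.1765 154.5251  12.3   ]
bar_tip [282.7, 328.6] 0.63 [359.1837  29.8155   5.    ]
bar_handle [286.3, 96.5] 0.57 [430.5424 231.8955  16.6   ]
bar_handle [284.2, 196.2] 0.27 [403.663  157.5641  16.6   ]
```

View pics/w1.png

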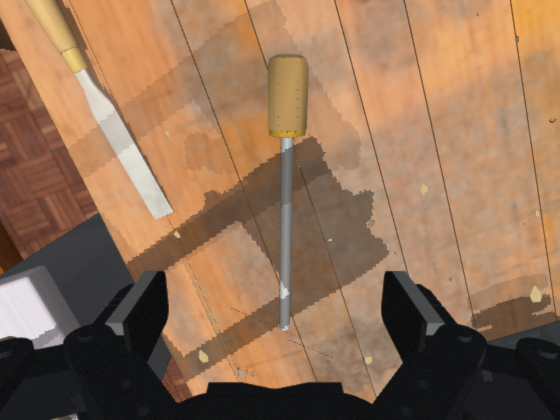

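```bash
python3 - <<'E'
from h import *
s=ctrl.observe()
a=atz("wrist",(287.3,136.5),15,s); b=atz("wrist",(284.5,330),5,s); c=atz("wrist",(288.5,55),18,s)
print(a,b,c,np.linalg.norm(a-b),np.linalg.norm(c-a)); d=b-a; print(np.degrees(np.arctan2(d[1],d[0])))
d/=np.linalg.norm(d); p=a+50*(d); print(p); p=b-135*d; print(p)
Rm=Rt(np.degrees(np.arctan2(d[1],d[0]))+90)
g=a+52*d; print(g)
for pit in (3.1,): 
    Rm=Rt(np.degrees(np.arctan2(d[1],d[0]))+90,-pit); print(Rm[:,1],d)
    for tz in (230,176): print(move(s,g*[1,1,0]+[0,0,tz]+Rm[:,2]*[1,1,0]*-163,Rm))
E
```

```text
[421.5155 203.0126  15.    ] [360.475   27.8717   5.    ] [441.202  259.4273  18.    ] 185.7425312543359 59.82622096891502
-109.21459305863499
[405.084  155.8665  12.3081]
[404.84   155.1663  12.2681]
[404.4268 153.9806  12.2004]
[-0.3286 -0.9429  0.0541] [-0.3286 -0.9429 -0.0538]
(array([ 0.0198, -0.0011,  0.2201]), array([-0.1035, -0.0006,  0.0048]))
(array([ 0.0197, -0.0011,  0.3281]), array([-0.1035, -0.0006,  0.0048]))
```

```bash
python3 - <<'E'
from h import *
s=ctrl.observe()
g=np.array([404.7,155,12.3])
Rm=Rt(-19.2,3.1); print(Rm[:,1],Rm[:,2])
for tz in (230,176.3): print(move(s,g*[1,1,0]+[0,0,tz]-Rm[:,2]*[1,1,0]*(tz-12),Rm))
E
```

```text
[-0.3284 -0.943  -0.0541] [ 0.0178  0.0511 -0.9985]
(array([0.0195, 0.038 , 0.2201]), array([ 0.1032, -0.0004,  0.0043]))
(array([0.0195, 0.0322, 0.3275]), array([ 0.1032, -0.0004,  0.0043]))
```

Call:
step_arm([
  {"x": 0.0195,"y": 0.038,"z": 0.2,"ax": 0.103,"ay": 0,"az": 0.004,"fingers": 0.7},
  {"x": 0.0195,"y": 0.035,"z": 0.22,"ax": 0.103,"ay": 0,"az": 0.004,"fingers": 0.7},
  {"x": 0.0195,"y": 0.034,"z": 0.29,"ax": 0.103,"ay": 0,"az": 0.004,"fingers": 0.6},
  {"x": 0.0195,"y": 0.0325,"z": 0.315,"ax": 0.103,"ay": 0,"az": 0.004,"fingers": 0.6},
  {"x": 0.0195,"y": 0.0325,"z": 0.315,"ax": 0.103,"ay": 0,"az": 0.004,"fingers": 0.5},
])

```text
clock: 3.25
position: [401.7, 146.6, 182.5]
orientation: [-3.046, 0.514, -0.013]
force: [-0.4, -0.8, -0.8]
width: 42.5
```

```bash
python3 - <<'E'
from h import *
s=ctrl.observe(); print(s["clock"],s["position"],s["force"],s["width"])
g=np.array([404.7,155,12.3]);Rm=Rt(-19.2,3.1)
for tz in (230,176.3): print(move(s,g*[1,1,0]+[0,0,tz]-Rm[:,2]*[1,1,0]*(tz-12),Rm))
im=capture("wrist"); cv2.imwrite("pics/w2.png",im[:,:,::-1])
E
```

```text
3.25 [401.6629 146.6051 182.4814] [-0.4055 -0.8018 -0.7635] 42.46747245385545
(array([ 0.0001,  0.0006, -0.0952]), array([0.0012, 0.0015, 0.0019]))
(array([0.0002, 0.0006, 0.0123]), array([0.0012, 0.0015, 0.0019]))
```

View pics/w2.png

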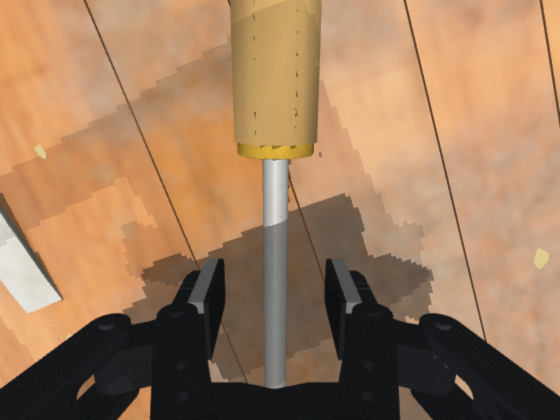

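Call:
step_arm([
  {"x": 0,"y": 0.0006,"z": 0.0115,"ax": 0,"ay": 0,"az": 0.002,"fingers": 0.4},
  {"x": 0,"y": 0.0006,"z": 0.0115,"ax": 0,"ay": 0,"az": 0.002,"fingers": 0},
  {"x": 0,"y": 0.0006,"z": 0.0115,"ax": 0,"ay": 0,"az": 0.002,"fingers": 0},
  {"x": 0,"y": 0.0006,"z": 0.0115,"ax": 0,"ay": 0,"az": 0.002,"fingers": 0},
  {"x": 0,"y": 0.0006,"z": 0.0115,"ax": 0,"ay": 0,"az": 0.002,"fingers": 0},
], force=60)

```text
clock: 3.92
position: [402.7, 146.9, 178.5]
orientation: [-3.044, 0.515, -0.017]
force: [-1.3, -0.2, 6.6]
width: 7.1
```

```bash
python3 - <<'E'
from h import *
s=ctrl.observe(); print(s["clock"],s["position"],s["force"],s["width"])
im=capture("wrist"); cv2.imwrite("pics/w3.png",im[:,:,::-1])
E
```

```text
3.925 [402.6684 146.92   178.4813] [-1.3351 -0.2078  6.6118] 7.1223987669986695
```

View pics/w3.png

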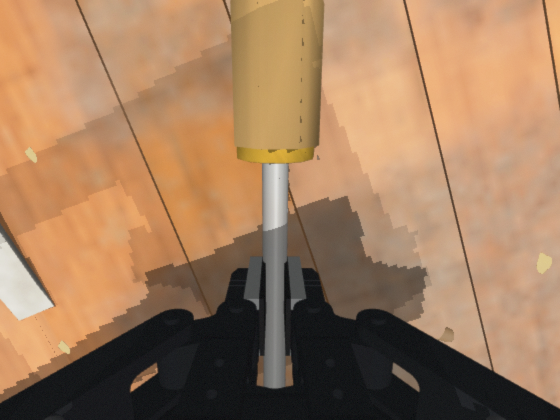

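Call:
step_arm([
  {"x": 0,"y": 0,"z": -0.03,"ax": 0,"ay": 0,"az": 0,"fingers": 0},
  {"x": 0,"y": 0,"z": -0.12,"ax": 0,"ay": 0,"az": 0,"fingers": 0},
  {"x": 0,"y": 0,"z": -0.22,"ax": 0,"ay": 0,"az": 0,"fingers": 0},
  {"x": 0,"y": 0,"z": -0.26,"ax": 0,"ay": 0,"az": 0,"fingers": 0},
  {"x": 0,"y": 0,"z": -0.26,"ax": 0,"ay": 0,"az": 0,"fingers": 0},
])

```text
clock: 4.6
position: [400.8, 140.3, 310.9]
orientation: [-3.042, 0.515, -0.024]
force: [-0.2, -0.1, -1.3]
width: 7.5
```

```bash
python3 - <<'E'
from h import *
s=ctrl.observe(); print(s["clock"],s["position"],s["force"],s["width"])
im=capture("wrist"); cv2.imwrite("pics/w4.png",im[:,:,::-1])
for n in ("scene","top"):
  im=capture(n); cv2.imwrite(f"pics/{n}4.png",im[:,:,::-1])
im=cv2.imread("pics/scene4.png"); cv2.imwrite("pics/scenez4.png",cv2.resize(im[80:280,180:420],None,fx=3.3,fy=3,interpolation=cv2.INTER_CUBIC))
E
```

```text
4.6 [400.8269 140.254  310.9355] [-0.222  -0.0958 -1.2641] 7.4829270473372596
```

View pics/w4.png

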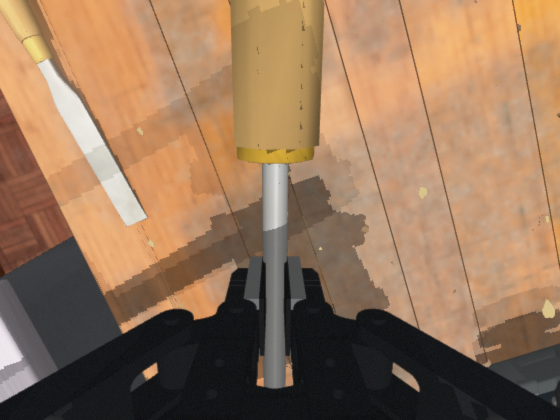

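View pics/scenez4.png

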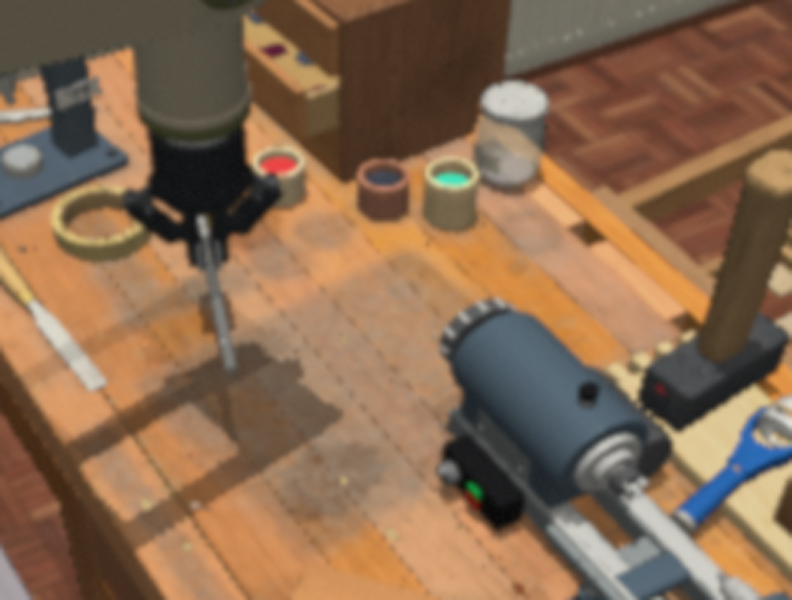

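```bash
python3 - <<'E'
from h import *
s=ctrl.observe()
print(move(s,[500,35,420],Rt(0.5)))
# bar in tool (from w3 state)
p=np.array([402.6684,146.92,178.4813]); Rm=R.from_rotvec([-3.044,0.515,-0.017]).as_matrix()
for q in ([360.475,27.87,5],[421.515,203.01,15]): print(Rm.T@(np.array(q)-p))
print(atz("top",(293.75,168.5),105))
E
```

```text
(array([ 0.2589,  0.1199, -0.2329]), array([-0.1024, -0.0177, -0.6566]))
[ -0.9889 135.7103 166.2248]
[ -0.9504 -50.031  166.5035]
[566.2097 -10.7904 105.    ]
```

Call:
step_arm([
  {"x": 0.259,"y": 0.12,"z": -0.233,"ax": -0.102,"ay": -0.0177,"az": -0.656,"fingers": 0},
  {"x": 0.259,"y": 0.12,"z": -0.233,"ax": -0.102,"ay": -0.0177,"az": -0.656,"fingers": 0},
  {"x": 0.259,"y": 0.12,"z": -0.233,"ax": -0.102,"ay": -0.0177,"az": -0.656,"fingers": 0},
  {"x": 0.259,"y": 0.12,"z": -0.233,"ax": -0.102,"ay": -0.0177,"az": -0.656,"fingers": 0},
  {"x": 0.259,"y": 0.12,"z": -0.233,"ax": -0.102,"ay": -0.0177,"az": -0.656,"fingers": 0},
  {"x": 0.259,"y": 0.12,"z": -0.233,"ax": -0.102,"ay": -0.0177,"az": -0.656,"fingers": 0},
])

```text
clock: 5.5
position: [499.1, 35.7, 417.9]
orientation: [-3.141, -0.015, 0.006]
force: [-0.0, -0.6, -2.0]
width: 7.1
```

```bash
python3 - <<'E'
from h import *
s=ctrl.observe(); print(s["clock"],s["position"],s["orientation"],s["force"],s["width"])
im=capture("wrist"); cv2.imwrite("pics/w5.png",im[:,:,::-1])
r=spotter.spot_point("wrist","bore_mouth")
for x in r[:2]: print(x["location"],x["confidence"],atz("wrist",x["location"],105,s))
r=spotter.spot_point("wrist","lathe")
for x in r[:2]: print(x["location"],x["confidence"],atz("wrist",x["location"],0,s))
E
```

```text
5.5 [499.0941  35.73   417.8881] [-3.1409 -0.0147  0.0058] [-0.004  -0.5729 -2.033 ] 7.078962888704047
[360.2, 242.0] 0.61 [568.8865  -4.676  105.    ]
```

View pics/w5.png

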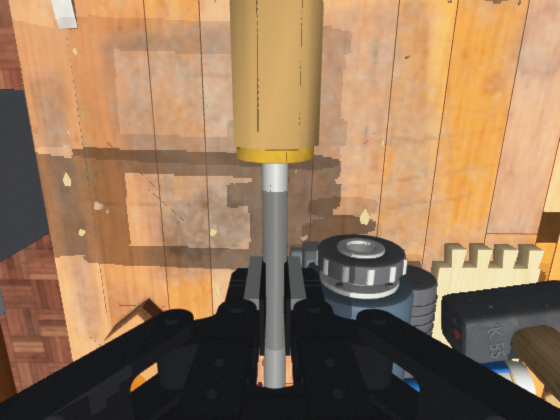

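```bash
python3 - <<'E'
import cv2
im=cv2.imread("pics/w5.png"); cv2.imwrite("pics/w5z.png",cv2.resize(im[225:325,290:450],None,fx=5,fy=5,interpolation=cv2.INTER_CUBIC))
E
```

```text
(no output)
```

View pics/w5z.png

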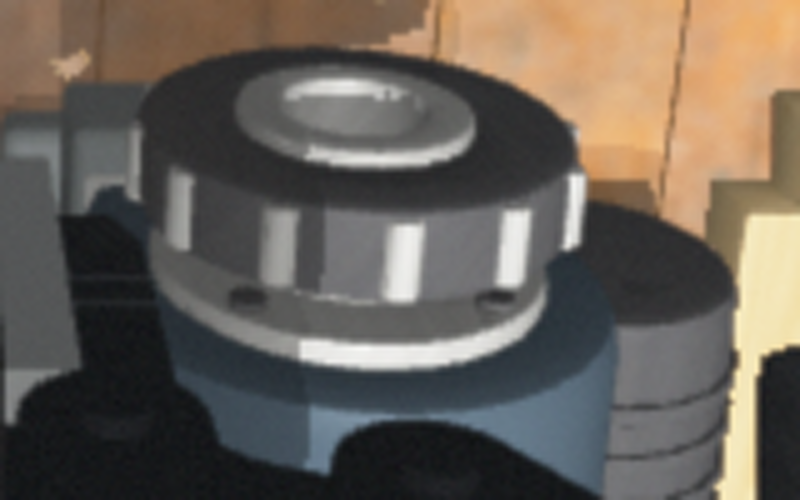

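```bash
cat > fit.py <<'E'
from h import *
from scipy.optimize import least_squares
s=dict(position=np.array([499.0941,35.73,417.8881]),orientation=np.array([-3.1409,-0.0147,0.0058]))
def circ(x,y,yaw,r,off=0,z=105):
    t=np.linspace(0,2*np.pi,200); a=np.radians(yaw)
    ex=np.array([np.cos(a),np.sin(a),0]); ey=np.array([-np.sin(a),np.cos(a),0])
    return np.array([x,y,z])+off*ey+r*(np.cos(t)[:,None]*ex+np.sin(t)[:,None]*[0,0,1])
def px(P): return np.array([proj("wrist",p,s) for p in P])
def ext(q): q=(q-[290,225])*5; return np.array([q[:,0].min(),q[:,0].max(),q[:,1].min(),q[:,1].max()])
obs=np.array([140,578,47,211.]); obh=np.array([283,425,78,137.])
f=lambda v:np.r_[ext(px(circ(*v,36)))-obs]
r=least_squares(f,[568,-6,0],diff_step=1e-3,x_scale=[1,1,1]); print(r.x,r.fun)
f2=lambda v:np.r_[ext(px(circ(*v,12)))-obh]
print(ext(px(circ(*r.x,12))),ext(px(circ(*r.x,12,off=2))))
im=cv2.imread("pics/w5z.png")
for rad,c in((36,(0,255,0)),(12,(0,0,255)),(20,(255,0,0))):
    cv2.polylines(im,[((px(circ(*r.x,rad))-[290,225])*5+2).astype(int)],True,c,1)
# lines at the barrel
v=r.x
for off in(-18,):cv2.polylines(im,[((px(circ(*v,36,off=off))-[290,225])*5+2).astype(int)],True,(255,255,0),1)
cv2.polylines(im,[((px(circ(*v,45,off=-26))-[290,225])*5+2).astype(int)],True,(255,0,255),1)
cv2.imwrite("pics/fit1.png",im)
E
python3 fit.py
```

```text
Traceback (most recent call last):
  File "fit.py", line 12, in <module>
    r=least_squares(f,[568,-6,0],diff_step=1e-3,x_scale=[1,1,1]); print(r.x,r.fun)
  File "fit.py", line 11, in <lambda>
    f=lambda v:np.r_[ext(px(circ(*v,36)))-obs]
                         ~~^^^^^^^^^^^^^
  File "fit.py", line 8, in px
    def px(P): return np.array([proj("wrist",p,s) for p in P])
                                ~~~~^^^^^^^^^^^^^
  File "h.py", line 13, in proj
    c=get_calibration(n);K=c["camera_matrix"]
ValueError: time passes only in moves, steps and waits
```

```bash
cat >> h.py <<'E'
_gc=get_calibration;_c={}
def get_calibration(n):
    if n not in _c:_c[n]=_gc(n)
    return _c[n]
E
sed -i 's/^r=least_squares.*/r=least_squares(f,[568,-6,0],method="lm",diff_step=[1e-4,1e-2,1e-2]) if 0 else least_squares(lambda w:f(w+[568,-6,1]),[0.5,0.5,0.5]); r.x=r.x+[568,-6,1]; print(r.x,r.fun)/' fit.py
python3 fit.py
```

```text
[569.779  -10.7385  -1.3574] [-3.1746  3.0278 -4.4446  3.8628]
[280.5791 427.766   91.6685 148.4535] [281.647  429.131   80.9069 136.9606]
```

View pics/fit1.png

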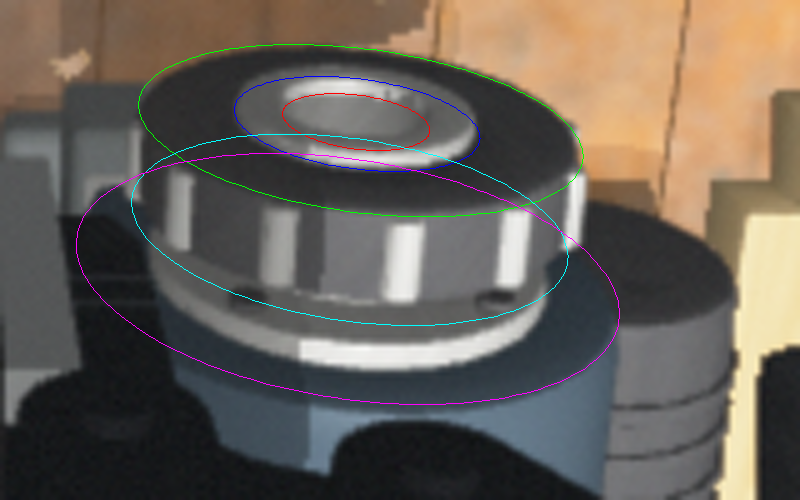

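```bash
python3 - <<'E'
from h import *
im=cv2.imread("pics/top0.png").astype(float)
# barrel: bluish grey; wood: orange -> use R-B
d=im[:,:,2]-im[:,:,0]
# rails of lathe bed too
def edge(c,r0,r1,thr):
    col=cv2.GaussianBlur(d,(0,0),0.7)[r0:r1,c]; 
    for i in range(len(col)-1):
        if (col[i]-thr)*(col[i+1]-thr)<0: return r0+i+(thr-col[i])/(col[i+1]-col[i])
    return np.nan
cs=np.arange(308,356,3)
up=[edge(c,145,165,15) for c in cs]; lo=[edge(c,195,172,15) for c in cs]
print(np.round(up,1))
g=cv2.GaussianBlur(cv2.imread("pics/top0.png",0).astype(float),(0,0),0.7)
cv2.imwrite("pics/topz2.png",cv2.resize(cv2.imread("pics/top0.png")[135:215,285:475],None,fx=4.2,fy=4.2,interpolation=cv2.INTER_CUBIC))
E
```

```text
[152.9 152.6   nan   nan   nan   nan   nan   nan   nan   nan   nan   nan
   nan 146.4 153.3 153.5]
```

View pics/topz2.png

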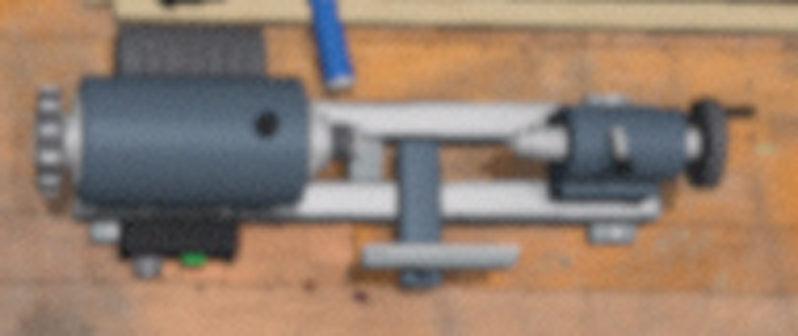

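```bash
sed -i '/^im=/,$d' fit.py; cat >> fit.py <<'E'
for k,v in enumerate(([569.8,-10.2,1.0],)):
    im=cv2.imread("pics/w5z.png")
    D=lambda rad,off,c: cv2.polylines(im,[((px(circ(*v,rad,off=off))-[290,225])*5+2).astype(int)],True,c,1)
    D(36,0,(0,255,0));D(36,-18,(255,255,0));D(45,-26,(255,0,255));D(12,2,(0,0,255));D(20,2,(255,0,0));D(20,0,(255,0,0))
    cv2.imwrite("pics/fit2.png",im)
E
python3 fit.py
```

```text
[569.779  -10.7385  -1.3574] [-3.1746  3.0278 -4.4446  3.8628]
[280.5791 427.766   91.6685 148.4535] [281.647  429.131   80.9069 136.9606]
```

View pics/fit2.png

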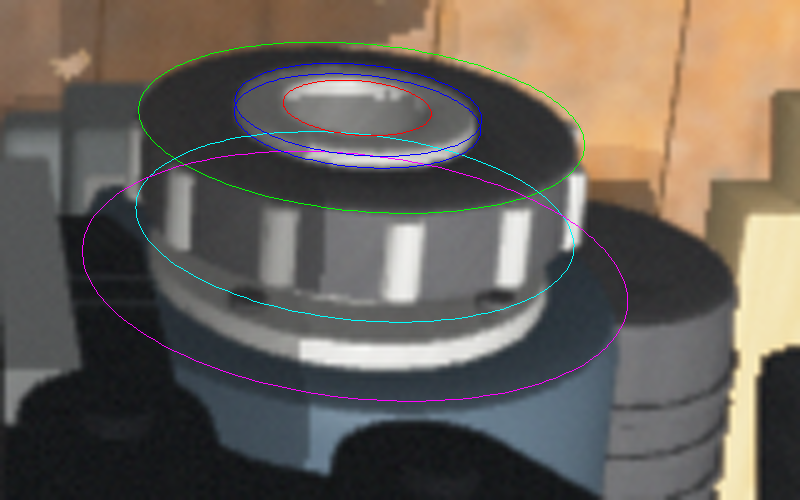

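```bash
python3 - <<'E'
from h import *
a=atz("top",(180+90/4,130+344/4),18);b=atz("top",(180+392/4,130+451/4),5)
print(a,b,np.degrees(np.arctan2(*(b-a)[1::-1])),np.linalg.norm(b-a))
m=atz("top",(285+50/4.2,135+142.5/4.2),105);t=atz("top",(285+707/4.2,135+142/4.2),105)
print(m,t,np.degrees(np.arctan2(*(t-m)[1::-1]))+90,np.linalg.norm(t-m))
# scene check
for yaw in(-1.3,0,1):
  a=np.radians(yaw); 
  for L in (0,211,420): print(yaw,L,proj("scene",np.array([569.5,-10,105])+L*np.array([np.sin(a),-np.cos(a),0])))
im=cv2.imread("pics/scene0.png"); cv2.imwrite("pics/scenez2.png",cv2.resize(im[170:350,300:460],None,fx=4,fy=3.3,interpolation=cv2.INTER_CUBIC))
im=cv2.imread("pics/scene0.png"); cv2.imwrite("pics/scenez2.png",cv2.resize(im[170:350,300:460],None,fx=3.3,fy=3.3,interpolation=cv2.INTER_CUBIC))
E
```

```text
[434.2415 257.8611  18.    ] [358.8657  30.5738   5.    ] -108.34717214057859 239.81250412814774
[565.1258 -19.8048 105.    ] [ 573.396  -466.5215  105.    ] 1.0606180870229593 446.79322682969143
-1.3 0 [323.3652 189.1623]
-1.3 211 [368.2523 242.5956]
-1.3 420 [422.704  307.4146]
0 0 [323.3652 189.1623]
0 211 [369.8012 241.843 ]
0 420 [425.9672 305.5622]
1 0 [323.3652 189.1623]
1 211 [370.9721 241.2452]
1 420 [428.4205 304.095 ]
```

View pics/scenez2.png

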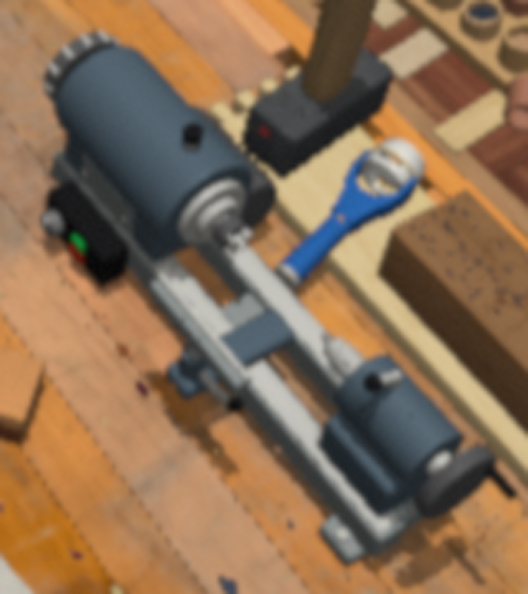

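```bash
cat >> h.py <<'E'
YAW=0.7;u=np.array([np.sin(np.radians(YAW)),-np.cos(np.radians(YAW)),0]);ex=np.array([-u[1],u[0],0])
M=np.array([570.4,-10,105.]); BT=(0,135.5,166.3)
def tcp(depth,dx=0,dz=0,pitch=0):
    "TCP pose putting tip at depth with offset"
    Rm=Rt(YAW,pitch); tip=M+u*depth+ex*dx+np.array([0,0,dz]); return tip-Rm@np.array(BT),Rm
def tipest(s):
    Rm=R.from_rotvec(s["orientation"]).as_matrix();t=s["position"]+Rm@np.array(BT)-M
    return np.array([t@ex,-(t@u)*-1,t[2]]),np.degrees(np.arctan2(Rm[1,0],Rm[0,0])),np.degrees(np.arcsin(Rm[2,1]))
def show():
    s=ctrl.observe();print(s["clock"],"pos",s["position"],"F",s["force"],"T",s["ft_torque"],"w",s["width"]);print("tip dx,depth,dz",*tipest(s));return s
E
python3 - <<'E'
from h import *
s=show()
P,Rm=tcp(-40);print(P)
print(move(s,P+[0,0,150],Rm),move(s,P,Rm))
E
```

```text
5.65 pos [499.4031  35.6532 419.0948] F [-0.139   0.7177 -2.0335] T [-0.0027 -0.0062 -0.0546] w 7.013474878869142
tip dx,depth,dz [-71.0514  88.9239 147.748 ] 0.5484222614972191 -0.01989121820341723
[568.2559 165.4869 271.3   ]
(array([ 0.1402, -0.2583, -0.0045]), array([-0.0007,  0.003 , -0.0051])) (array([ 0.1406, -0.2582,  0.2955]), array([-0.0007,  0.003 , -0.0051]))
```

Call:
step_arm([
  {"x": 0.14,"y": -0.258,"z": 0,"ax": 0,"ay": 0.003,"az": -0.005,"fingers": 0},
  {"x": 0.14,"y": -0.258,"z": 0,"ax": 0,"ay": 0.003,"az": -0.005,"fingers": 0},
  {"x": 0.14,"y": -0.258,"z": 0,"ax": 0,"ay": 0.003,"az": -0.005,"fingers": 0},
  {"x": 0.1406,"y": -0.258,"z": 0.2,"ax": 0,"ay": 0.003,"az": -0.005,"fingers": 0},
  {"x": 0.1406,"y": -0.258,"z": 0.2955,"ax": 0,"ay": 0.003,"az": -0.005,"fingers": 0},
  {"x": 0.1406,"y": -0.258,"z": 0.2955,"ax": 0,"ay": 0.003,"az": -0.005,"fingers": 0},
  {"x": 0.1406,"y": -0.258,"z": 0.2955,"ax": 0,"ay": 0.003,"az": -0.005,"fingers": 0},
], force=110)

```text
clock: 6.52
position: [566.6, 165.5, 268.2]
orientation: [3.141, 0.02, -0.009]
force: [0.7, -0.8, -1.3]
width: 5.3
```

```bash
python3 - <<'E'
from h import *
s=show()
for d in (-5,15,35): print(d,move(s,*tcp(d)))
for n in ("scene","top"):
  im=capture(n); cv2.imwrite(f"pics/{n}6.png",im[:,:,::-1])
im=cv2.imread("pics/scene6.png"); a=cv2.resize(im[110:250,210:350],None,fx=4,fy=4,interpolation=cv2.INTER_CUBIC);cv2.imwrite("pics/s6.png",a)
im=cv2.imread("pics/top6.png"); a=cv2.resize(im[110:230,180:330],None,fx=5,fy=5,interpolation=cv2.INTER_CUBIC);cv2.imwrite("pics/t6.png",a)
E
```

```text
6.525 pos [566.5919 165.5395 268.2131] F [ 0.6995 -0.8383 -1.3005] T [0.0025 0.0064 0.0249] w 5.343014346471086
tip dx,depth,dz [ -2.5211 -39.9532  -2.9871] 0.7392870492009884 0.04104970749105416
-5 (array([ 0.0032,  0.0702, -0.0061]), array([0.0014, 0.0109, 0.0013]))
15 (array([ 0.0032,  0.1102, -0.0061]), array([0.0014, 0.0109, 0.0013]))
35 (array([ 0.0032,  0.1502, -0.0061]), array([0.0014, 0.0109, 0.0013]))
```

View pics/s6.png

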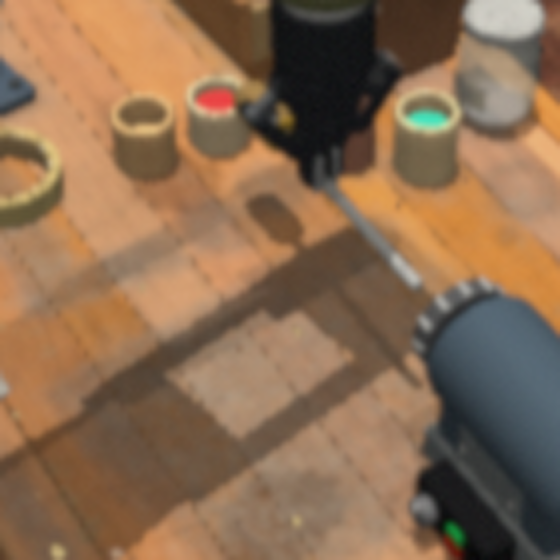

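View pics/t6.png

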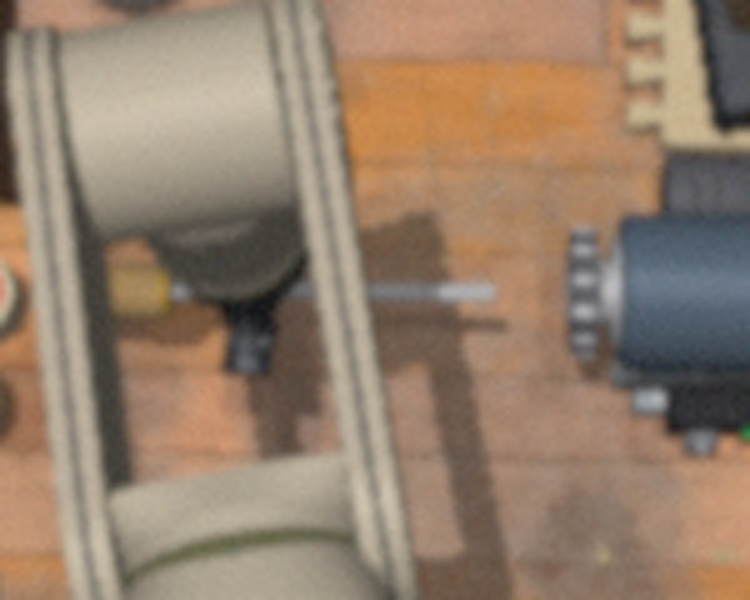

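Call:
step_arm([
  {"x": 0.0002,"y": 0.03,"z": -0.006,"ax": 0.001,"ay": 0.011,"az": 0.001,"fingers": 0},
  {"x": 0.0002,"y": 0.05,"z": -0.006,"ax": 0.001,"ay": 0.011,"az": 0.001,"fingers": 0},
  {"x": 0.0002,"y": 0.06,"z": -0.006,"ax": 0.001,"ay": 0.011,"az": 0.001,"fingers": 0},
  {"x": 0.0002,"y": 0.06,"z": -0.006,"ax": 0.001,"ay": 0.011,"az": 0.001,"fingers": 0},
])

```text
clock: 7.12
position: [569.1, 135.1, 275.7]
orientation: [-3.14, -0.017, -0.012]
force: [-0.2, -0.3, -0.8]
width: 5.0
```

```bash
python3 - <<'E'
from h import *
s=show()
for d in (5,35): print(d,move(s,*tcp(d,-1.5)))
im=capture("top"); cv2.imwrite(f"pics/top7.png",im[:,:,::-1])
im=cv2.imread("pics/top7.png"); a=cv2.resize(im[110:230,180:330],None,fx=5,fy=5,interpolation=cv2.INTER_CUBIC);cv2.imwrite("pics/t7.png",a)
im=capture("scene"); cv2.imwrite(f"pics/scene7.png",im[:,:,::-1])
im=cv2.imread("pics/scene7.png"); a=cv2.resize(im[140:230,280:360],None,fx=6,fy=6,interpolation=cv2.INTER_CUBIC);cv2.imwrite("pics/s7.png",a)
E
```

```text
7.125 pos [569.0816 135.0528 275.7413] F [-0.1594 -0.3287 -0.8183] T [ 0.0268  0.0789 -0.0169] w 4.972960303534508
tip dx,depth,dz [ 1.5143 -9.7624  4.2784] 0.6280603512861938 -0.07086767553823255
5 (array([-0.0039,  0.0291,  0.0088]), array([-0.0024, -0.0141, -0.0024]))
35 (array([-0.0039,  0.0891,  0.0087]), array([-0.0024, -0.0141, -0.0024]))
```

View pics/t7.png

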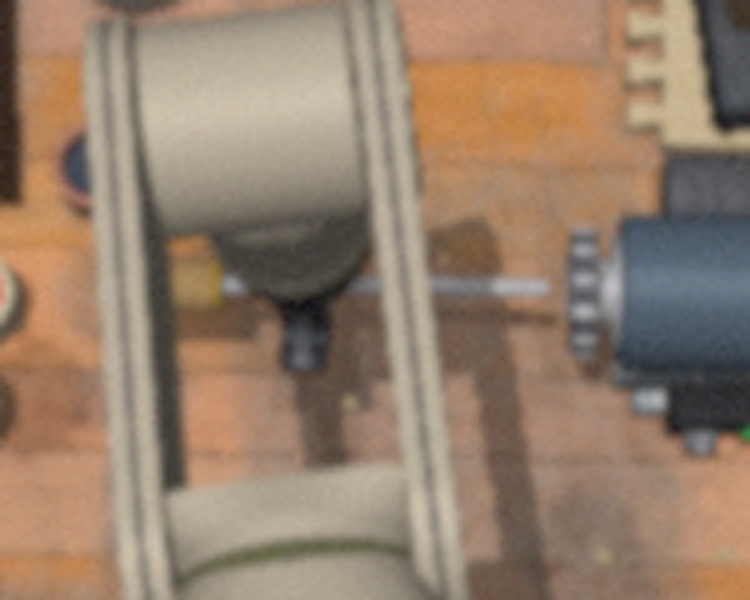

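View pics/s7.png

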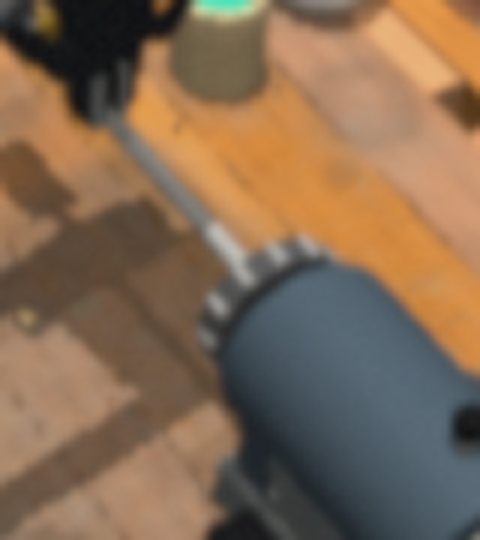

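```bash
python3 - <<'E'
from h import *
s=show()
for d in (-8,5,35): print(d,move(s,*tcp(d,-1)))
E
```

```text
7.225 pos [568.9707 135.6533 275.4464] F [ 0.3748 -0.6181 -1.4501] T [ 0.0216 -0.0067  0.003 ] w 5.193306033355139
tip dx,depth,dz [  1.4435 -10.3824   3.969 ] 0.6695969893202368 -0.07682285856688897
-8 (array([-0.0028,  0.0043,  0.0083]), array([-0.0026, -0.0134, -0.001 ]))
5 (array([-0.0027,  0.0303,  0.0082]), array([-0.0026, -0.0134, -0.001 ]))
35 (array([-0.0027,  0.0903,  0.0082]), array([-0.0026, -0.0134, -0.001 ]))
```

Call:
step_arm([
  {"x": -0.0025,"y": 0,"z": 0.0082,"ax": 0,"ay": -0.013,"az": -0.001,"fingers": 0},
  {"x": -0.0025,"y": 0,"z": 0.0082,"ax": 0,"ay": -0.013,"az": -0.001,"fingers": 0},
  {"x": -0.0025,"y": 0,"z": 0.0082,"ax": 0,"ay": -0.013,"az": -0.001,"fingers": 0},
  {"x": -0.0025,"y": 0.015,"z": 0.0082,"ax": 0,"ay": -0.013,"az": -0.001,"fingers": 0},
  {"x": -0.0025,"y": 0.03,"z": 0.0082,"ax": 0,"ay": -0.013,"az": -0.001,"fingers": 0},
  {"x": -0.0025,"y": 0.03,"z": 0.0082,"ax": 0,"ay": -0.013,"az": -0.001,"fingers": 0},
])

```text
clock: 7.98
position: [568.0, 119.8, 271.4]
orientation: [-3.14, -0.018, -0.0]
force: [-0.8, 0.3, -1.5]
width: 5.3
```

```bash
python3 - <<'E'
from h import *
s=show()
im=capture("top"); cv2.imwrite(f"pics/top8.png",im[:,:,::-1])
im=cv2.imread("pics/top8.png"); a=cv2.resize(im[110:230,180:330],None,fx=5,fy=5,interpolation=cv2.INTER_CUBIC);cv2.imwrite("pics/t8.png",a)
s=show()
for d in (5,35): print(d,move(s,*tcp(d,-1)))
E
```

```text
7.975 pos [568.0104 119.8049 271.405 ] F [-0.7609  0.2936 -1.5184] T [ 0.0211 -0.0276 -0.0271] w 5.2798004565322145
tip dx,depth,dz [-0.8886  5.4818 -0.0526] 0.6411212032360588 -0.06669785096769255
8.025 pos [567.9857 120.1279 271.4011] F [ 0.1501 -0.7408 -2.0415] T [ 0.1286 -0.0077 -0.007 ] w 5.330494889842151
tip dx,depth,dz [-0.8923  5.1218 -0.0865] 0.6494318019788495 -0.07938154119146944
5 (array([-0.0004, -0.0007,  0.0002]), array([-0.0026, -0.0006, -0.0017]))
35 (array([-0.0003,  0.0593,  0.0001]), array([-0.0026, -0.0006, -0.0017]))
```

View pics/t8.png

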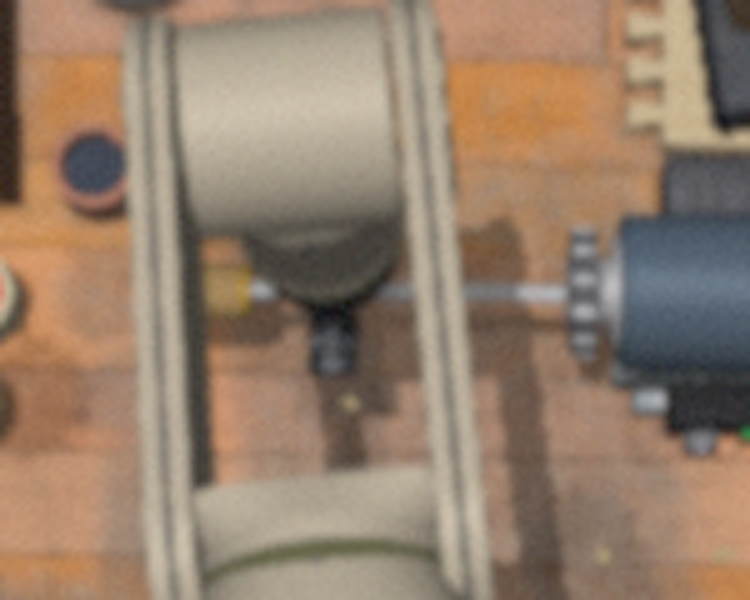

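Call:
step_arm([
  {"x": 0,"y": 0.02,"z": 0,"ax": 0,"ay": 0,"az": -0.001,"fingers": 0},
  {"x": 0,"y": 0.04,"z": 0,"ax": 0,"ay": 0,"az": -0.001,"fingers": 0},
  {"x": 0,"y": 0.06,"z": 0,"ax": 0,"ay": 0,"az": -0.001,"fingers": 0},
  {"x": 0,"y": 0.07,"z": 0,"ax": 0,"ay": 0,"az": -0.001,"fingers": 0},
  {"x": 0,"y": 0.07,"z": 0,"ax": 0,"ay": 0,"az": -0.001,"fingers": 0},
  {"x": 0,"y": 0.07,"z": 0,"ax": 0,"ay": 0,"az": -0.001,"fingers": 0},
])

```text
clock: 8.78
position: [568.4, 85.2, 271.4]
orientation: [-3.14, -0.019, -0.001]
force: [0.3, 0.1, -1.0]
width: 5.0
```

```bash
python3 - <<'E'
from h import *
s=show()
E
```

```text
8.775 pos [568.3853  85.2349 271.3753] F [ 0.2501  0.1305 -1.0373] T [ 0.0296 -0.0305 -0.0442] w 4.951674809329879
tip dx,depth,dz [-0.8412 40.001  -0.1253] 0.680231654282811 -0.08490982550028929
```

Call:
step_arm([
  {"x": 0,"y": 0.0,"z": 0.0072,"ax": 0,"ay": 0,"az": 0,"fingers": 0},
  {"x": 0,"y": 0.02,"z": 0.0072,"ax": 0,"ay": 0,"az": 0,"fingers": 0},
  {"x": 0,"y": 0.036,"z": 0.0072,"ax": 0,"ay": 0,"az": 0,"fingers": 0},
  {"x": 0,"y": 0.036,"z": 0.0072,"ax": 0,"ay": 0,"az": 0,"fingers": 0},
  {"x": 0,"y": 0.036,"z": 0.0072,"ax": 0,"ay": 0,"az": 0,"fingers": 0},
])

```text
clock: 9.4
position: [568.7, 67.1, 267.8]
orientation: [-3.14, -0.018, -0.001]
force: [-0.8, 0.6, -1.1]
width: 5.4
```

```bash
python3 - <<'E'
from h import *
s=show()
E
```

```text
9.4 pos [568.6571  67.1126 267.8497] F [-0.8166  0.6015 -1.0992] T [ 0.0112  0.0058 -0.0196] w 5.448480224262557
tip dx,depth,dz [-0.8187 58.0957 -3.675 ] 0.6544161140128096 -0.09509644901981515
```

Free so far. Advance to depth ≈68 slowly.

Call:
step_arm([
  {"x": 0,"y": 0.004,"z": 0,"ax": 0,"ay": 0,"az": 0,"fingers": 0},
  {"x": 0,"y": 0.008,"z": 0,"ax": 0,"ay": 0,"az": 0,"fingers": 0},
  {"x": 0,"y": 0.012,"z": 0,"ax": 0,"ay": 0,"az": 0,"fingers": 0},
  {"x": 0,"y": 0.015,"z": 0,"ax": 0,"ay": 0,"az": 0,"fingers": 0},
  {"x": 0,"y": 0.015,"z": 0,"ax": 0,"ay": 0,"az": 0,"fingers": 0},
])

```text
clock: 10.02
position: [568.7, 59.9, 267.8]
orientation: [-3.139, -0.018, -0.001]
force: [0.0, 2.7, -1.4]
width: 5.5
```

```bash
python3 - <<'E'
from h import *
s=show()
E
```

```text
10.025 pos [568.7359  59.8684 267.8342] F [ 0.0033  2.7067 -1.3945] T [ 0.4453 -0.0551  0.0595] w 5.4715088613090614
tip dx,depth,dz [-0.8322 65.2229 -3.7857] 0.653990066405829 -0.13545836123486613
```

Call:
step_arm([
  {"x": 0.001,"y": 0.0012,"z": 0,"ax": 0,"ay": 0,"az": 0,"fingers": 0},
  {"x": 0.002,"y": 0.0014,"z": 0,"ax": 0,"ay": 0,"az": 0,"fingers": 0},
  {"x": 0.003,"y": 0.0014,"z": 0,"ax": 0,"ay": 0,"az": 0,"fingers": 0},
  {"x": 0.004,"y": 0.0014,"z": 0,"ax": 0,"ay": 0,"az": 0,"fingers": 0},
  {"x": 0.005,"y": 0.0014,"z": 0,"ax": 0,"ay": 0,"az": 0,"fingers": 0},
  {"x": 0.005,"y": 0.0014,"z": 0,"ax": 0,"ay": 0,"az": 0,"fingers": 0},
])

```text
clock: 10.78
position: [571.0, 59.6, 267.6]
orientation: [-3.138, -0.018, 0.001]
force: [-0.8, 5.9, -0.8]
width: 5.4
```

```bash
python3 - <<'E'
from h import *
s=show()
E
```

```text
10.775 pos [570.989   59.5992 267.5855] F [-0.7639  5.9484 -0.7687] T [ 0.8054  0.2853 -0.2697] w 5.421952324674221
tip dx,depth,dz [ 1.2423 65.3898 -4.1395] 0.6519167984786584 -0.18004262037818425
```

Call:
step_arm([
  {"x": 0.001,"y": 0.0002,"z": -0.0006,"ax": 0.003,"ay": 0,"az": 0,"fingers": 0},
  {"x": 0.002,"y": 0.0004,"z": -0.0006,"ax": 0.003,"ay": 0,"az": 0,"fingers": 0},
  {"x": 0.003,"y": 0.0006,"z": -0.0006,"ax": 0.003,"ay": 0,"az": 0,"fingers": 0},
  {"x": 0.004,"y": 0.0006,"z": -0.0006,"ax": 0.003,"ay": 0,"az": 0,"fingers": 0},
  {"x": 0.005,"y": 0.0006,"z": -0.0006,"ax": 0.003,"ay": 0,"az": 0,"fingers": 0},
  {"x": 0.005,"y": 0.0006,"z": -0.0006,"ax": 0.003,"ay": 0,"az": 0,"fingers": 0},
])

```text
clock: 11.52
position: [573.4, 59.5, 267.8]
orientation: [-3.136, -0.018, 0.002]
force: [-2.3, 4.7, -2.4]
width: 5.3
```

```bash
python3 - <<'E'
from h import *
s=show()
E
```

```text
11.525 pos [573.4153  59.4623 267.7516] F [-2.3058  4.702  -2.3655] T [ 0.7535  0.3381 -0.3496] w 5.318017171812792
tip dx,depth,dz [ 3.5866 65.2297 -4.2372] 0.6481769825921051 -0.29220623642800597
```

Call:
step_arm([
  {"x": -0.002,"y": 0.0002,"z": 0,"ax": -0.01,"ay": 0,"az": 0,"fingers": 0},
  {"x": -0.004,"y": 0.0004,"z": 0,"ax": -0.01,"ay": 0,"az": 0,"fingers": 0},
  {"x": -0.006,"y": 0.0006,"z": 0,"ax": -0.01,"ay": 0,"az": 0,"fingers": 0},
  {"x": -0.008,"y": 0.0006,"z": 0,"ax": -0.01,"ay": 0,"az": 0,"fingers": 0},
  {"x": -0.009,"y": 0.0006,"z": 0,"ax": -0.01,"ay": 0,"az": 0,"fingers": 0},
  {"x": -0.009,"y": 0.0006,"z": 0,"ax": -0.01,"ay": 0,"az": 0,"fingers": 0},
])

```text
clock: 12.28
position: [569.3, 59.9, 268.2]
orientation: [-3.14, -0.019, -0.001]
force: [1.4, 7.7, -1.5]
width: 5.3
```

```bash
python3 - <<'E'
from h import *
s=show()
E
```

```text
12.275 pos [569.3489  59.8636 268.1764] F [ 1.3586  7.7134 -1.5135] T [ 1.3795 -0.2329  0.2151] w 5.31335538045904
tip dx,depth,dz [-0.0676 65.419  -3.2943] 0.6940839700911378 -0.07226301331562576
```

Call:
step_arm([
  {"x": -0.002,"y": 0,"z": 0.0005,"ax": -0.002,"ay": 0,"az": 0,"fingers": 0},
  {"x": -0.004,"y": 0,"z": 0.0005,"ax": -0.002,"ay": 0,"az": 0,"fingers": 0},
  {"x": -0.006,"y": 0,"z": 0.0005,"ax": -0.002,"ay": 0,"az": 0,"fingers": 0},
  {"x": -0.007,"y": 0,"z": 0.0005,"ax": -0.002,"ay": 0,"az": 0,"fingers": 0},
  {"x": -0.008,"y": 0,"z": 0.0005,"ax": -0.002,"ay": 0,"az": 0,"fingers": 0},
  {"x": -0.008,"y": 0.0002,"z": 0.0005,"ax": -0.002,"ay": 0,"az": 0,"fingers": 0},
])

```text
clock: 13.02
position: [565.9, 59.9, 268.5]
orientation: [-3.141, -0.02, -0.005]
force: [3.2, 6.0, -1.5]
width: 5.1
```

```bash
python3 - <<'E'
from h import *
s=show()
E
```

```text
13.025 pos [565.9397  59.9313 268.4828] F [ 3.1955  5.954  -1.5361] T [ 1.0272 -0.4838  0.3918] w 5.106205409363848
tip dx,depth,dz [-2.9971 65.4183 -2.8985] 0.730822500246558 -0.034734337232097456
```

```bash
python3 - <<'E'
from h import *
s=show()
print(move(s,*tcp(50,-0.8,-3)),move(s,*tcp(50,-0.8,-8)))
E
```

```text
13.025 pos [565.9397  59.9313 268.4828] F [ 3.1955  5.954  -1.5361] T [ 1.0272 -0.4838  0.3918] w 5.106205409363848
tip dx,depth,dz [-2.9971 65.4183 -2.8985] 0.730822500246558 -0.034734337232097456
(array([ 0.0056, -0.031 ,  0.0004]), array([-0.0012, -0.0061,  0.001 ])) (array([ 0.0056, -0.031 ,  0.0104]), array([-0.0012, -0.0061,  0.001 ]))
```

Call:
step_arm([
  {"x": 0,"y": -0.015,"z": 0.0,"ax": -0.001,"ay": -0.006,"az": 0.001,"fingers": 0},
  {"x": 0.0056,"y": -0.031,"z": 0.0,"ax": -0.001,"ay": -0.006,"az": 0.001,"fingers": 0},
  {"x": 0.0056,"y": -0.031,"z": 0.004,"ax": -0.001,"ay": -0.006,"az": 0.001,"fingers": 0},
  {"x": 0.0056,"y": -0.031,"z": 0.008,"ax": -0.001,"ay": -0.006,"az": 0.001,"fingers": 0},
  {"x": 0.0056,"y": -0.031,"z": 0.0095,"ax": -0.001,"ay": -0.006,"az": 0.001,"fingers": 0},
  {"x": 0.0056,"y": -0.031,"z": 0.0095,"ax": -0.001,"ay": -0.006,"az": 0.001,"fingers": 0},
])

```text
clock: 13.78
position: [568.6, 75.4, 263.9]
orientation: [-3.141, -0.019, -0.0]
force: [0.1, 1.0, -0.5]
width: 5.6
```

```bash
python3 - <<'E'
from h import *
s=show()
E
```

```text
13.775 pos [568.5761  75.397  263.8558] F [ 0.0549  0.954  -0.4571] T [ 0.0438 -0.0213  0.0142] w 5.568757650346899
tip dx,depth,dz [-0.7737 50.0703 -7.4579] 0.6920288039485697 -0.00578642917521279
```

Call:
step_arm([
  {"x": 0,"y": 0,"z": 0.001,"ax": 0,"ay": 0,"az": 0,"fingers": 0},
  {"x": 0,"y": 0,"z": 0.002,"ax": 0,"ay": 0,"az": 0,"fingers": 0},
  {"x": 0,"y": 0,"z": 0.002,"ax": 0,"ay": 0,"az": 0,"fingers": 0},
])

```text
clock: 14.15
position: [568.7, 75.4, 263.0]
orientation: [-3.141, -0.019, -0.001]
force: [0.1, 1.0, 1.5]
width: 5.2
```

```bash
python3 - <<'E'
from h import *
s=show()
E
```

```text
14.15 pos [568.6531  75.4128 263.008 ] F [0.1471 1.0151 1.4656] T [ 0.0204  0.0575 -0.0311] w 5.239685265907234
tip dx,depth,dz [-0.6388 50.0475 -8.3121] 0.6909911197822223 -0.008508689249659016
```

Call:
step_arm([
  {"x": 0,"y": 0,"z": 0.001,"ax": 0,"ay": 0,"az": 0,"fingers": 0},
  {"x": 0,"y": 0,"z": 0.002,"ax": 0,"ay": 0,"az": 0,"fingers": 0},
  {"x": 0,"y": 0,"z": 0.002,"ax": 0,"ay": 0,"az": 0,"fingers": 0},
])

```text
clock: 14.52
position: [568.7, 75.4, 262.1]
orientation: [-3.141, -0.019, -0.001]
force: [-1.2, 1.0, 2.3]
width: 5.0
```

```bash
python3 - <<'E'
from h import *
s=show()
E
```

```text
14.525 pos [568.7226  75.4397 262.1397] F [-1.1594  0.961   2.3267] T [-0.0896  0.0363 -0.0341] w 4.974213169723864
tip dx,depth,dz [-0.5138 50.0215 -9.1804] 0.6946382284262712 -0.008513620244566396
```

```bash
python3 - <<'E'
from h import *
s=ctrl.observe()
for x in(5,7.5): print(move(s,*tcp(50,x,-0.5)))
E
```

```text
(array([ 0.0113, -0.0001, -0.0173]), array([-0.0003, -0.0015, -0.0002]))
(array([ 0.0163, -0.0001, -0.0173]), array([-0.0003, -0.0015, -0.0002]))
```

Call:
step_arm([
  {"x": 0.0,"y": 0,"z": -0.0173,"ax": 0,"ay": -0.0015,"az": 0,"fingers": 0},
  {"x": 0.006,"y": 0,"z": -0.0173,"ax": 0,"ay": -0.0015,"az": 0,"fingers": 0},
  {"x": 0.012,"y": 0,"z": -0.0173,"ax": 0,"ay": -0.0015,"az": 0,"fingers": 0},
  {"x": 0.0155,"y": 0,"z": -0.0173,"ax": 0,"ay": -0.0015,"az": 0,"fingers": 0},
  {"x": 0.0155,"y": 0,"z": -0.0173,"ax": 0,"ay": -0.0015,"az": 0,"fingers": 0},
])

```text
clock: 15.15
position: [576.4, 75.5, 270.3]
orientation: [-3.141, -0.019, 0.002]
force: [-0.5, 0.4, -0.3]
width: 5.2
```

```bash
python3 - <<'E'
from h import *
s=show()
for x in(-5,-9): print(move(s,*tcp(50,x,-0.5)))
E
```

```text
15.15 pos [576.3832  75.4596 270.3473] F [-0.5482  0.3842 -0.3404] T [-0.0141  0.121  -0.0593] w 5.2451384058870625
tip dx,depth,dz [ 6.842  50.1115 -0.9594] 0.6890470333980969 -0.0028771542088124754
(array([-0.0241, -0.0002, -0.0009]), array([-0.0001,  0.0018, -0.0004]))
(array([-0.0321, -0.0002, -0.0009]), array([-0.0001,  0.0018, -0.0004]))
```

Call:
step_arm([
  {"x": 0.002,"y": 0,"z": -0.0008,"ax": 0,"ay": 0,"az": 0,"fingers": 0},
  {"x": 0.003,"y": 0,"z": -0.0008,"ax": 0,"ay": 0,"az": 0,"fingers": 0},
  {"x": 0.003,"y": 0,"z": -0.0008,"ax": 0,"ay": 0,"az": 0,"fingers": 0},
])

```text
clock: 15.52
position: [577.6, 75.5, 270.4]
orientation: [-3.141, -0.019, 0.003]
force: [-4.2, -0.4, -0.2]
width: 5.4
```

```bash
python3 - <<'E'
from h import *
s=show()
for x in(-5,-9): print(move(s,*tcp(50,x,-0.5)))
E
```

```text
15.525 pos [577.5938  75.4987 270.443 ] F [-4.1938 -0.3909 -0.2267] T [ 0.0604  0.6573 -0.2882] w 5.438488476314073
tip dx,depth,dz [ 7.8543 50.0759 -0.8726] 0.682137783740076 -0.006738121201469274
(array([-0.0265, -0.0002, -0.0007]), array([-0.0002,  0.0039, -0.0006]))
(array([-0.0345, -0.0002, -0.0006]), array([-0.0002,  0.0039, -0.0006]))
```

Call:
step_arm([
  {"x": -0.01,"y": 0,"z": -0.0008,"ax": 0,"ay": 0.004,"az": 0,"fingers": 0},
  {"x": -0.02,"y": 0,"z": -0.0008,"ax": 0,"ay": 0.004,"az": 0,"fingers": 0},
  {"x": -0.0275,"y": 0,"z": -0.0008,"ax": 0,"ay": 0.004,"az": 0,"fingers": 0},
  {"x": -0.0305,"y": 0,"z": -0.0008,"ax": 0,"ay": 0.004,"az": 0,"fingers": 0},
  {"x": -0.0305,"y": 0,"z": -0.0008,"ax": 0,"ay": 0.004,"az": 0,"fingers": 0},
  {"x": -0.0305,"y": 0,"z": -0.0008,"ax": 0,"ay": 0.004,"az": 0,"fingers": 0},
])

```text
clock: 16.27
position: [562.4, 75.3, 270.9]
orientation: [-3.141, -0.019, -0.0]
force: [-0.1, 0.3, -0.4]
width: 5.3
```

```bash
python3 - <<'E'
from h import *
s=show()
E
```

```text
16.275 pos [562.4306  75.2989 270.9393] F [-0.1204  0.3034 -0.3533] T [ 0.027  -0.006   0.0142] w 5.288061330241963
tip dx,depth,dz [-6.9383 50.0949 -0.3731] 0.6799257497308508 -0.005273492069087638
```

Call:
step_arm([
  {"x": -0.002,"y": 0,"z": 0.0004,"ax": 0,"ay": 0,"az": 0,"fingers": 0},
  {"x": -0.003,"y": 0,"z": 0.0004,"ax": 0,"ay": 0,"az": 0,"fingers": 0},
  {"x": -0.003,"y": 0,"z": 0.0004,"ax": 0,"ay": 0,"az": 0,"fingers": 0},
])

```text
clock: 16.65
position: [561.2, 75.3, 271.0]
orientation: [-3.141, -0.019, -0.002]
force: [2.1, 0.8, -0.5]
width: 5.1
```

```bash
python3 - <<'E'
from h import *
s=show()
E
```

```text
16.65 pos [561.1515  75.2795 270.9532] F [ 2.0729  0.7676 -0.4925] T [ 0.0928 -0.3849  0.2049] w 5.111087614915678
tip dx,depth,dz [-8.0702 50.0954 -0.3618] 0.6852849060853913 -0.006375475774451758
```

```bash
python3 - <<'E'
from h import *
s=ctrl.observe()
for d in(50,62,66.5): print(move(s,*tcp(d,-4.5,-4.0)))
E
```

```text
(array([ 0.0074, -0.0002,  0.0073]), array([-0.0002, -0.002 , -0.0005]))
(array([0.0074, 0.0238, 0.0073]), array([-0.0002, -0.002 , -0.0005]))
(array([0.0074, 0.0328, 0.0073]), array([-0.0002, -0.002 , -0.0005]))
```

Call:
step_arm([
  {"x": 0.0074,"y": 0,"z": 0.0073,"ax": 0,"ay": -0.002,"az": 0,"fingers": 0},
  {"x": 0.0074,"y": 0.012,"z": 0.0073,"ax": 0,"ay": -0.002,"az": 0,"fingers": 0},
  {"x": 0.0074,"y": 0.024,"z": 0.0073,"ax": 0,"ay": -0.002,"az": 0,"fingers": 0},
  {"x": 0.0074,"y": 0.027,"z": 0.0073,"ax": 0,"ay": -0.002,"az": 0,"fingers": 0},
  {"x": 0.0074,"y": 0.03,"z": 0.0073,"ax": 0,"ay": -0.002,"az": 0,"fingers": 0},
  {"x": 0.0074,"y": 0.0315,"z": 0.0073,"ax": 0,"ay": -0.002,"az": 0,"fingers": 0},
  {"x": 0.0074,"y": 0.0315,"z": 0.0073,"ax": 0,"ay": -0.002,"az": 0,"fingers": 0},
])

```text
clock: 17.52
position: [565.0, 59.6, 267.3]
orientation: [-3.141, -0.019, -0.0]
force: [0.6, 0.4, -0.9]
width: 5.4
```

```bash
python3 - <<'E'
from h import *
s=show()
E
```

```text
17.525 pos [565.0218  59.6335 267.3412] F [ 0.5741  0.4234 -0.8622] T [ 0.0316 -0.1381  0.1013] w 5.413798102883647
tip dx,depth,dz [-4.5479 65.7781 -3.9816] 0.6891234969755596 -0.009629714548294276
```

Call:
step_arm([
  {"x": 0,"y": 0.002,"z": 0,"ax": 0,"ay": 0,"az": 0,"fingers": 0},
  {"x": 0,"y": 0.003,"z": 0,"ax": 0,"ay": 0,"az": 0,"fingers": 0},
  {"x": 0,"y": 0.003,"z": 0,"ax": 0,"ay": 0,"az": 0,"fingers": 0},
])

```text
clock: 17.9
position: [565.0, 58.1, 267.4]
orientation: [-3.141, -0.019, -0.0]
force: [-0.2, -0.8, -0.7]
width: 5.1
```

```bash
python3 - <<'E'
from h import *
s=show()
E
```

```text
17.9 pos [565.0288  58.1195 267.3579] F [-0.2485 -0.7642 -0.7351] T [ 0.0056 -0.0654  0.1009] w 5.10592592821855
tip dx,depth,dz [-4.5551 67.3028 -3.9561] 0.6915689735982771 -0.005928465497652894
```

Call:
step_arm([
  {"x": 0,"y": 0.004,"z": 0,"ax": 0,"ay": 0,"az": 0,"fingers": 0},
  {"x": 0,"y": 0.008,"z": 0,"ax": 0,"ay": 0,"az": 0,"fingers": 0},
  {"x": 0,"y": 0.012,"z": 0,"ax": 0,"ay": 0,"az": 0,"fingers": 0},
  {"x": 0,"y": 0.016,"z": 0,"ax": 0,"ay": 0,"az": 0,"fingers": 0},
  {"x": 0,"y": 0.016,"z": 0,"ax": 0,"ay": 0,"az": 0,"fingers": 0},
])

```text
clock: 18.52
position: [565.1, 49.9, 267.3]
orientation: [-3.141, -0.019, 0.0]
force: [-1.1, -0.3, -1.6]
width: 5.4
```

```bash
python3 - <<'E'
from h import *
s=show()
E
```

```text
18.525 pos [565.1359  49.9166 267.3231] F [-1.115  -0.3362 -1.6283] T [0.0179 0.0041 0.1441] w 5.354081500946312
tip dx,depth,dz [-4.5858 75.5126 -3.9858] 0.6778593495848267 -0.003752830260333229
```

Call:
step_arm([
  {"x": 0,"y": 0.01,"z": 0,"ax": 0,"ay": 0,"az": 0,"fingers": 0},
  {"x": 0,"y": 0.02,"z": 0,"ax": 0,"ay": 0,"az": 0,"fingers": 0},
  {"x": 0,"y": 0.03,"z": 0,"ax": 0,"ay": 0,"az": 0,"fingers": 0},
  {"x": 0,"y": 0.035,"z": 0,"ax": 0,"ay": 0,"az": 0,"fingers": 0},
  {"x": 0,"y": 0.035,"z": 0,"ax": 0,"ay": 0,"az": 0,"fingers": 0},
])

```text
clock: 19.15
position: [565.4, 32.2, 267.4]
orientation: [-3.141, -0.018, -0.0]
force: [0.5, -1.0, -1.4]
width: 5.2
```

```bash
python3 - <<'E'
from h import *
s=show()
E
```

```text
19.15 pos [565.3796  32.1671 267.3625] F [ 0.5364 -1.0208 -1.4415] T [-0.0224 -0.1001  0.0105] w 5.243218034505096
tip dx,depth,dz [-4.5956 93.2668 -3.944 ] 0.6571777291083678 -0.0027320800850737835
```

Call:
step_arm([
  {"x": 0,"y": 0.01,"z": 0,"ax": 0,"ay": 0,"az": 0,"fingers": 0},
  {"x": 0,"y": 0.02,"z": 0,"ax": 0,"ay": 0,"az": 0,"fingers": 0},
  {"x": 0,"y": 0.03,"z": 0,"ax": 0,"ay": 0,"az": 0,"fingers": 0},
  {"x": 0,"y": 0.034,"z": 0,"ax": 0,"ay": 0,"az": 0,"fingers": 0},
  {"x": 0,"y": 0.034,"z": 0,"ax": 0,"ay": 0,"az": 0,"fingers": 0},
])

```text
clock: 19.77
position: [565.6, 14.9, 267.4]
orientation: [-3.141, -0.017, -0.0]
force: [-0.2, -0.1, -2.0]
width: 5.4
```

```bash
python3 - <<'E'
from h import *
s=show()
E
```

```text
19.775 pos [565.5864  14.9026 267.3776] F [-0.2274 -0.0995 -2.0258] T [-0.0079 -0.0032 -0.1644] w 5.355339180379375
tip dx,depth,dz [ -4.6559 110.5299  -3.9309] 0.6289611743365418 -0.003595278558677135
```

Call:
step_arm([
  {"x": 0,"y": 0,"z": 0,"ax": 0,"ay": 0,"az": 0,"fingers": 0.5},
  {"x": 0,"y": 0,"z": 0,"ax": 0,"ay": 0,"az": 0,"fingers": 0.5},
  {"x": 0,"y": 0,"z": 0,"ax": 0,"ay": 0,"az": 0,"fingers": 0.5},
  {"x": 0,"y": 0,"z": 0,"ax": 0,"ay": 0,"az": 0,"fingers": 0.5},
  {"x": 0,"y": 0,"z": 0,"ax": 0,"ay": 0,"az": 0,"fingers": 0.5},
])

```text
clock: 20.4
position: [565.6, 15.0, 267.4]
orientation: [-3.141, -0.017, -0.0]
force: [0.5, 0.0, 0.1]
width: 42.6
```

```bash
python3 - <<'E'
from h import *
s=show()
im=capture("wrist"); cv2.imwrite("pics/w9.png",im[:,:,::-1])
E
```

```text
20.4 pos [565.5658  14.9511 267.3706] F [0.4551 0.0098 0.1191] T [-0.0203  0.0364 -0.0168] w 42.59522308638087
tip dx,depth,dz [ -4.6715 110.4818  -3.9374] 0.63507150046655 -0.0033762579273298827
```

View pics/w9.png

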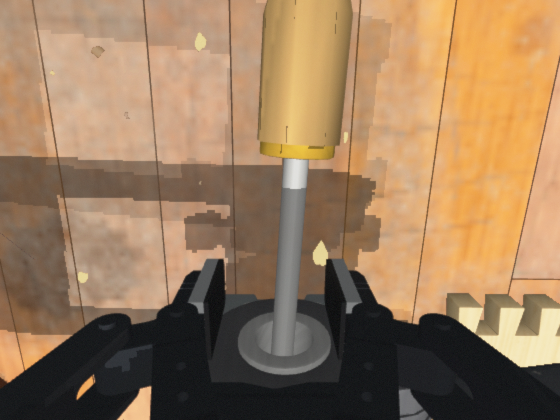

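```bash
python3 - <<'E'
from h import *
s=ctrl.observe()
for uv,z in(((297.5,150),95),((307.5,20),92),((283.5,335),98),((292,200),96.4)):
    p=atz("wrist",uv,z,s)+[0.9,0,0]-M; print(uv,"dx",p@ex,"depth",p@u)
E
```

```text
(297.5, 150) dx 4.684626734464934 depth -78.54296811920209
(307.5, 20) dx 7.664564740981948 depth -124.54992681302755
(283.5, 335) dx -0.30912052122431716 depth 2.667349747652604
(292, 200) dx 2.743373438133394 depth -58.87990433187864
```

```bash
python3 - <<'E'
from h import *
s=show()
Rm=Rt(0.7-3.6,-2.4)
q=M-u*113.5+ex*6.9+np.array([0,0,-11.8]); P=q-Rm@[0,0,160]
print(P,move(s,P+[0,0,8],Rm),move(s,P,Rm))
E
```

```text
20.45 pos [565.5682  14.9475 267.3675] F [ 1.4006 -0.145   0.9022] T [ 0.0002 -0.0222  0.0215] w 42.611200240165786
tip dx,depth,dz [ -4.6746 110.4834  -3.9422] 0.6342379435310138 -0.004106709118561366
[576.2518 110.2674 253.0597] (array([ 0.0235, -0.1904,  0.0126]), array([-0.0801, -0.0026,  0.1178])) (array([ 0.0235, -0.1904,  0.0286]), array([-0.0801, -0.0026,  0.1178]))
```

Call:
step_arm([
  {"x": 0.0,"y": -0.01,"z": 0,"ax": 0,"ay": 0,"az": 0,"fingers": 1},
  {"x": 0.01,"y": -0.05,"z": 0,"ax": 0,"ay": 0,"az": 0,"fingers": 1},
  {"x": 0.0235,"y": -0.12,"z": 0,"ax": -0.04,"ay": 0,"az": 0.06,"fingers": 1},
  {"x": 0.0235,"y": -0.19,"z": 0,"ax": -0.08,"ay": -0.0026,"az": 0.118,"fingers": 1},
  {"x": 0.0235,"y": -0.1904,"z": 0.012,"ax": -0.08,"ay": -0.0026,"az": 0.118,"fingers": 1},
  {"x": 0.0235,"y": -0.1904,"z": 0.012,"ax": -0.08,"ay": -0.0026,"az": 0.118,"fingers": 1},
  {"x": 0.0235,"y": -0.1904,"z": 0.012,"ax": -0.08,"ay": -0.0026,"az": 0.118,"fingers": 1},
])

```text
clock: 21.32
position: [576.2, 109.7, 261.2]
orientation: [3.099, -0.079, -0.002]
force: [-1.0, -0.2, 0.4]
width: 85.2
```

```bash
python3 - <<'E'
from h import *
s=show()
im=capture("wrist"); cv2.imwrite("pics/w10.png",im[:,:,::-1])
im=capture("scene"); cv2.imwrite("pics/s10f.png",im[:,:,::-1])
im=cv2.imread("pics/s10f.png"); cv2.imwrite("pics/s10.png",cv2.resize(im[90:240,230:390],None,fx=4,fy=4,interpolation=cv2.INTER_CUBIC))
s=show()
Rm=Rt(0.7-3.6,-2.4)
q=M-u*113.5+ex*6.9+np.array([0,0,-11.8]); P=q-Rm@[0,0,160]
print(move(s,P,Rm))
E
```

```text
21.325 pos [576.2427 109.7396 261.2182] F [-1.029  -0.2299  0.3708] T [ 0.0697 -0.0656 -0.0324] w 85.17958680715765
tip dx,depth,dz [-1.7825 22.4018 -4.2561] -2.933825896383553 2.402277241143536
21.425 pos [576.4027 109.5253 261.5166] F [-0.1607 -0.1651 -0.533 ] T [ 0.016  -0.0318 -0.0652] w 85.59066394486909
tip dx,depth,dz [-1.6103 22.5996 -3.9748] -2.966650182274416 2.395379520259598
(array([-0.0004, -0.0022,  0.0168]), array([-0.0002, -0.0003, -0.0022]))
```

View pics/w10.png

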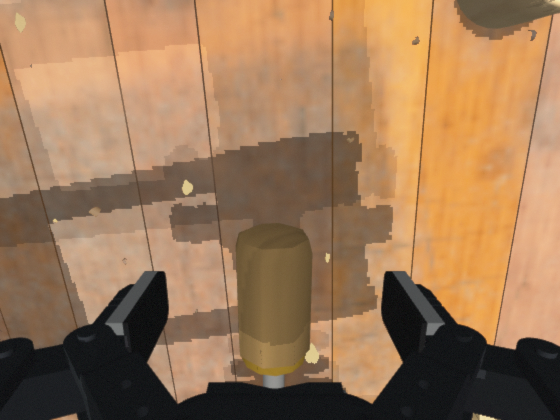

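View pics/s10.png

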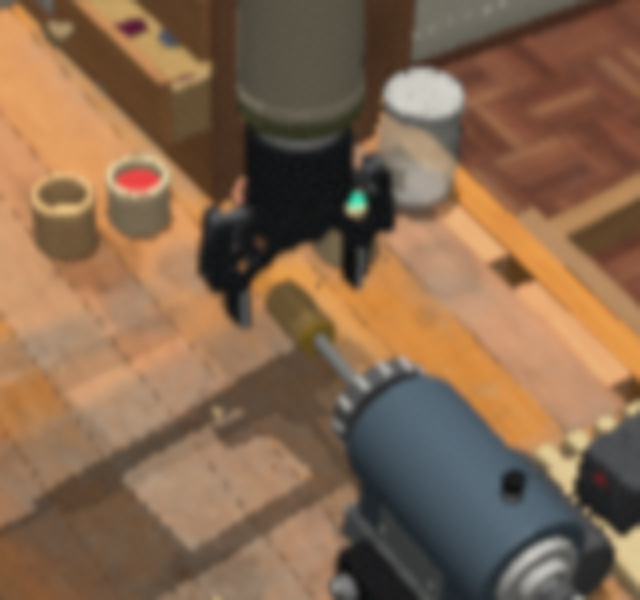

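Call:
step_arm([
  {"x": 0,"y": -0.0022,"z": 0.01,"ax": 0,"ay": 0,"az": -0.002,"fingers": 0.8},
  {"x": 0,"y": -0.0022,"z": 0.0168,"ax": 0,"ay": 0,"az": -0.002,"fingers": 0.6},
  {"x": 0,"y": -0.0022,"z": 0.0168,"ax": 0,"ay": 0,"az": -0.002,"fingers": 0.5},
  {"x": 0,"y": -0.0022,"z": 0.0168,"ax": 0,"ay": 0,"az": -0.002,"fingers": 0.2},
  {"x": 0,"y": -0.0022,"z": 0.0168,"ax": 0,"ay": 0,"az": -0.002,"fingers": 0.2},
  {"x": 0,"y": -0.0022,"z": 0.0168,"ax": 0,"ay": 0,"az": -0.002,"fingers": 0.2},
], force=60)

```text
clock: 22.18
position: [576.5, 110.3, 253.2]
orientation: [3.099, -0.078, -0.001]
force: [-0.6, -0.4, -0.0]
width: 29.3
```

```bash
python3 - <<'E'
from h import *
s=show()
im=capture("wrist"); cv2.imwrite("pics/w11.png",im[:,:,::-1])
s=show()
E
```

```text
22.175 pos [576.4757 110.268  253.1781] F [-0.6353 -0.3693 -0.0222] T [-0.09    0.0033 -0.0012] w 29.33500446866206
tip dx,depth,dz [ -1.3487  21.8852 -12.2991] -2.9012210646147323 2.401077843420697
22.225 pos [576.4894 110.2571 253.1816] F [-0.4603  0.2771 -0.6033] T [-0.0797 -0.0724  0.0056] w 29.491546996696908
tip dx,depth,dz [ -1.3383  21.8907 -12.3005] -2.9038235227197164 2.3991311880951125
```

View pics/w11.png

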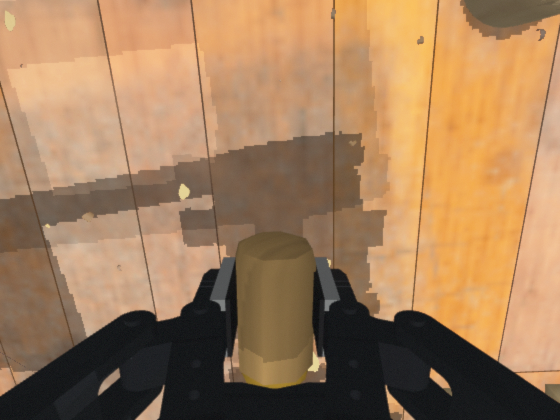

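```bash
cat >> h.py <<'E'
E
python3 - <<'E'
from h import *
s=ctrl.observe()
Rm=R.from_rotvec(s["orientation"]).as_matrix()
# find L
o=s["position"]+Rm@[0,0,160]-M; yy=Rm[:,1]
L=(110.5-o@u)/(yy@u); t=o+yy*L; print("L",L,"tip dx,dz",t@ex,t[2], "at bush", [(lambda q:(q@ex,q[2]))(o+yy*(k-o@u)/(yy@u)) for k in(0,65,90)])
open("h.py","a").write(f"\nBT=(0,{L:.2f},160)\n")
E
python3 - <<'E'
from h import *
s=show()
for d in (110.5,140,165): print(move(s,*tcp(d,-4.6,-3.9)))
E
```

```text
L 224.62695193411216 tip dx,dz -6.922204155887478 -2.2751136034501513 at bush [(np.float64(0.03874462649529132), np.float64(-6.913934251252807)), (np.float64(-4.055931127847513), np.float64(-4.185216223133598)), (np.float64(-5.630806417979361), np.float64(-3.1357092892415928))]
22.225 pos [576.4894 110.2571 253.1816] F [-0.4603  0.2771 -0.6033] T [-0.0797 -0.0724  0.0056] w 29.491546996696908
tip dx,depth,dz [ -6.9224 110.503   -2.275 ] -2.9038235227197164 2.3991311880951125
(array([-0.0235,  0.0142, -0.0153]), array([ 0.08  ,  0.0019, -0.1201]))
(array([-0.0198,  0.0731, -0.0128]), array([ 0.08  ,  0.0019, -0.1201]))
(array([-0.0167,  0.1229, -0.0107]), array([ 0.08  ,  0.0019, -0.1201]))
```

Call:
step_arm([
  {"x": -0.006,"y": 0.0035,"z": -0.0038,"ax": 0.02,"ay": 0,"az": -0.03,"fingers": 0.2},
  {"x": -0.012,"y": 0.007,"z": -0.0076,"ax": 0.04,"ay": 0,"az": -0.06,"fingers": 0.2},
  {"x": -0.018,"y": 0.0105,"z": -0.0115,"ax": 0.06,"ay": 0,"az": -0.09,"fingers": 0.2},
  {"x": -0.0235,"y": 0.0142,"z": -0.0153,"ax": 0.08,"ay": 0.002,"az": -0.12,"fingers": 0.2},
  {"x": -0.0235,"y": 0.0142,"z": -0.0153,"ax": 0.08,"ay": 0.002,"az": -0.12,"fingers": 0.2},
  {"x": -0.0235,"y": 0.0142,"z": -0.0153,"ax": 0.08,"ay": 0.002,"az": -0.12,"fingers": 0.2},
])

```text
clock: 22.98
position: [564.4, 104.0, 261.1]
orientation: [3.141, 0.019, 0.0]
force: [-0.0, -0.1, -0.9]
width: 28.9
```

```bash
python3 - <<'E'
from h import *
s=show()
for d in (130,165): print(move(s,*tcp(d,-4.6,-3.9)))
E
```

```text
22.975 pos [564.4081 104.0195 261.1442] F [-0.0193 -0.1118 -0.8942] T [ 0.0232 -0.0411 -0.0563] w 28.94723871037491
tip dx,depth,dz [ -4.6489 110.5622  -3.8328] 0.6810924629898117 0.0058614308855086325
(array([0.    , 0.0389, 0.0001]), array([ 0.0002, -0.0003, -0.0006]))
(array([0.    , 0.1089, 0.0001]), array([ 0.0002, -0.0003, -0.0006]))
```

Very low forces. Slide in to ~160.

Call:
step_arm([
  {"x": 0,"y": 0.01,"z": 0,"ax": 0,"ay": 0,"az": 0,"fingers": 0.2},
  {"x": 0,"y": 0.025,"z": 0,"ax": 0,"ay": 0,"az": 0,"fingers": 0.2},
  {"x": 0,"y": 0.04,"z": 0,"ax": 0,"ay": 0,"az": 0,"fingers": 0.2},
  {"x": 0,"y": 0.05,"z": 0,"ax": 0,"ay": 0,"az": 0,"fingers": 0.2},
  {"x": 0,"y": 0.05,"z": 0,"ax": 0,"ay": 0,"az": 0,"fingers": 0.2},
])

```text
clock: 23.6
position: [564.7, 78.4, 261.2]
orientation: [3.141, 0.017, 0.0]
force: [0.6, -0.4, -1.3]
width: 29.2
```

```bash
python3 - <<'E'
from h import *
s=show()
for d in (165,): print(move(s,*tcp(d,-4.6,-3.9)))
E
```

```text
23.6 pos [564.7494  78.437  261.1688] F [ 0.6237 -0.4353 -1.2938] T [-0.0012 -0.0193 -0.028 ] w 29.217982268503956
tip dx,depth,dz [ -4.786  136.1757  -3.7676] 0.6377701556391293 0.016216175708982563
(array([0.    , 0.0577, 0.0002]), array([ 0.0005, -0.0003, -0.0021]))
```

Call:
step_arm([
  {"x": 0,"y": 0.012,"z": 0,"ax": 0,"ay": 0,"az": -0.002,"fingers": 0.2},
  {"x": 0,"y": 0.027,"z": 0,"ax": 0,"ay": 0,"az": -0.002,"fingers": 0.2},
  {"x": 0,"y": 0.042,"z": 0,"ax": 0,"ay": 0,"az": -0.002,"fingers": 0.2},
  {"x": 0,"y": 0.055,"z": 0,"ax": 0,"ay": 0,"az": -0.002,"fingers": 0.2},
  {"x": 0,"y": 0.06,"z": 0,"ax": 0,"ay": 0,"az": -0.002,"fingers": 0.2},
  {"x": 0,"y": 0.06,"z": 0,"ax": 0,"ay": 0,"az": -0.002,"fingers": 0.2},
])

```text
clock: 24.35
position: [565.1, 48.1, 261.1]
orientation: [3.141, 0.018, 0.0]
force: [-0.3, -0.1, -0.5]
width: 29.2
```

```bash
python3 - <<'E'
from h import *
s=show()
E
```

```text
24.35 pos [565.0788  48.1417 261.1375] F [-0.2573 -0.0524 -0.45  ] T [ 0.0375 -0.0347 -0.0182] w 29.20778370145268
tip dx,depth,dz [ -4.7036 166.4897  -3.7753] 0.6712192431936094 0.02222707056444674
```

Call:
step_arm([
  {"x": 0,"y": 0.004,"z": 0,"ax": 0,"ay": 0,"az": 0,"fingers": 0.2},
  {"x": 0,"y": 0.008,"z": 0,"ax": 0,"ay": 0,"az": 0,"fingers": 0.2},
  {"x": 0,"y": 0.012,"z": 0,"ax": 0,"ay": 0,"az": 0,"fingers": 0.2},
  {"x": 0,"y": 0.015,"z": 0,"ax": 0,"ay": 0,"az": 0,"fingers": 0.2},
  {"x": 0,"y": 0.018,"z": 0,"ax": 0,"ay": 0,"az": 0,"fingers": 0.2},
  {"x": 0,"y": 0.021,"z": 0,"ax": 0,"ay": 0,"az": 0,"fingers": 0.2},
  {"x": 0,"y": 0.021,"z": 0,"ax": 0,"ay": 0,"az": 0,"fingers": 0.2},
])

```text
clock: 25.22
position: [565.2, 38.4, 261.2]
orientation: [-3.14, -0.019, -0.0]
force: [0.5, 5.8, 0.2]
width: 29.4
```

```bash
python3 - <<'E'
from h import *
s=show()
E
```

```text
25.225 pos [565.1813  38.4479 261.1571] F [0.4771 5.8184 0.1561] T [0.921  0.0203 0.0442] w 29.390135504396948
tip dx,depth,dz [ -4.6031 175.9141  -4.1343] 0.6994711743828631 -0.07436854528982383
```

Call:
step_arm([
  {"x": 0,"y": 0.003,"z": -0.0005,"ax": -0.001,"ay": 0,"az": 0,"fingers": 0.2},
  {"x": 0,"y": 0.006,"z": -0.0005,"ax": -0.001,"ay": 0,"az": 0,"fingers": 0.2},
  {"x": 0,"y": 0.009,"z": -0.0005,"ax": -0.001,"ay": 0,"az": 0,"fingers": 0.2},
  {"x": 0,"y": 0.012,"z": -0.0005,"ax": -0.001,"ay": 0,"az": 0,"fingers": 0.2},
  {"x": 0,"y": 0.0145,"z": -0.0005,"ax": -0.001,"ay": 0,"az": 0,"fingers": 0.2},
  {"x": 0,"y": 0.0145,"z": -0.0005,"ax": -0.001,"ay": 0,"az": 0,"fingers": 0.2},
])

```text
clock: 25.98
position: [565.2, 31.9, 261.3]
orientation: [-3.139, -0.02, -0.0]
force: [1.3, 5.8, -1.2]
width: 28.8
```

```bash
python3 - <<'E'
from h import *
s=show()
E
```

```text
25.975 pos [565.2077  31.9307 261.3392] F [ 1.2592  5.7549 -1.165 ] T [ 0.895   0.0056 -0.0789] w 28.78394881519774
tip dx,depth,dz [ -4.5821 182.2596  -4.192 ] 0.7217902546911684 -0.13559857911558698
```

Call:
step_arm([
  {"x": 0,"y": 0.002,"z": -0.0003,"ax": -0.003,"ay": 0,"az": 0,"fingers": 0.2},
  {"x": 0,"y": 0.004,"z": -0.0003,"ax": -0.003,"ay": 0,"az": 0,"fingers": 0.2},
  {"x": 0,"y": 0.006,"z": -0.0003,"ax": -0.003,"ay": 0,"az": 0,"fingers": 0.2},
  {"x": 0,"y": 0.0065,"z": -0.0003,"ax": -0.003,"ay": 0,"az": 0,"fingers": 0.2},
])

```text
clock: 26.48
position: [565.2, 29.5, 261.4]
orientation: [-3.139, -0.02, 0.0]
force: [-1.1, 6.3, -0.8]
width: 29.2
```

```bash
python3 - <<'E'
from h import *
s=show()
E
```

```text
26.475 pos [565.1642  29.494  261.4128] F [-1.1127  6.2843 -0.7901] T [ 1.0549  0.0159 -0.0146] w 29.18667513162685
tip dx,depth,dz [ -4.5766 184.6678  -4.1572] 0.747783291223097 -0.14552043516689694
```

Call:
step_arm([
  {"x": 0,"y": 0.002,"z": -0.0003,"ax": -0.003,"ay": 0,"az": 0,"fingers": 0.2},
  {"x": 0,"y": 0.0032,"z": -0.0003,"ax": -0.003,"ay": 0,"az": 0,"fingers": 0.2},
  {"x": 0,"y": 0.0032,"z": -0.0003,"ax": -0.003,"ay": 0,"az": 0,"fingers": 0.2},
])

```text
clock: 26.85
position: [565.1, 28.7, 261.5]
orientation: [-3.139, -0.021, 0.0]
force: [0.7, 5.5, -0.2]
width: 29.4
```

```bash
python3 - <<'E'
from h import *
s=show()
E
```

```text
26.85 pos [565.083   28.739  261.4722] F [ 0.716   5.5325 -0.2055] T [0.939  0.0622 0.0237] w 29.369675378045812
tip dx,depth,dz [ -4.5914 185.4013  -4.1263] 0.7750594403173855 -0.15279346555990242
```

Call:
step_arm([
  {"x": 0,"y": 0.002,"z": -0.0003,"ax": -0.003,"ay": 0,"az": 0,"fingers": 0.2},
  {"x": 0,"y": 0.0036,"z": -0.0003,"ax": -0.003,"ay": 0,"az": 0,"fingers": 0.2},
  {"x": 0,"y": 0.0036,"z": -0.0003,"ax": -0.003,"ay": 0,"az": 0,"fingers": 0.2},
])

```text
clock: 27.22
position: [565.0, 28.4, 261.5]
orientation: [-3.137, -0.022, 0.001]
force: [0.5, 10.0, -0.9]
width: 29.6
```

```bash
python3 - <<'E'
from h import *
s=show()
E
```

```text
27.225 pos [565.0034  28.3792 261.5016] F [ 0.4517  9.982  -0.9169] T [ 1.5866 -0.0328 -0.0342] w 29.561053771554842
tip dx,depth,dz [ -4.559  185.5155  -4.4375] 0.8111739043752669 -0.2399172983148334
```

Call:
step_arm([
  {"x": 0,"y": 0.003,"z": -0.0003,"ax": -0.003,"ay": 0,"az": 0,"fingers": 0.2},
  {"x": 0,"y": 0.0038,"z": -0.0003,"ax": -0.003,"ay": 0,"az": 0,"fingers": 0.2},
  {"x": 0,"y": 0.0038,"z": -0.0003,"ax": -0.003,"ay": 0,"az": 0,"fingers": 0.2},
])

```text
clock: 27.6
position: [565.0, 28.1, 261.5]
orientation: [-3.136, -0.023, 0.001]
force: [0.0, 10.2, -2.0]
width: 28.7
```

```bash
python3 - <<'E'
from h import *
s=show()
im=capture("scene"); cv2.imwrite("pics/s12f.png",im[:,:,::-1])
im=cv2.imread("pics/s12f.png"); cv2.imwrite("pics/s12.png",cv2.resize(im[120:260,260:400],None,fx=4,fy=4,interpolation=cv2.INTER_CUBIC))
im=capture("top"); cv2.imwrite(f"pics/top12.png",im[:,:,::-1])
im=cv2.imread("pics/top12.png"); a=cv2.resize(im[130:210,240:380],None,fx=5,fy=5,interpolation=cv2.INTER_CUBIC);cv2.imwrite("pics/t12.png",a)
E
```

```text
27.6 pos [564.975   28.1162 261.4993] F [ 0.032  10.1911 -1.996 ] T [ 1.7352 -0.1268 -0.0403] w 28.73514146498678
tip dx,depth,dz [ -4.4124 185.5027  -4.8219] 0.8543878323879261 -0.3377183423800227
```

View pics/s12.png

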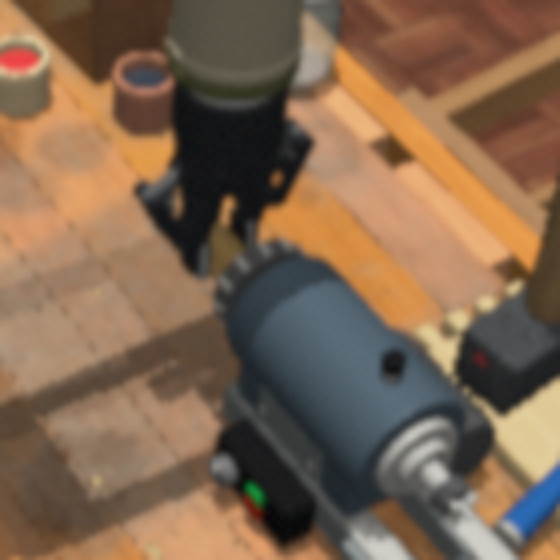

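View pics/t12.png

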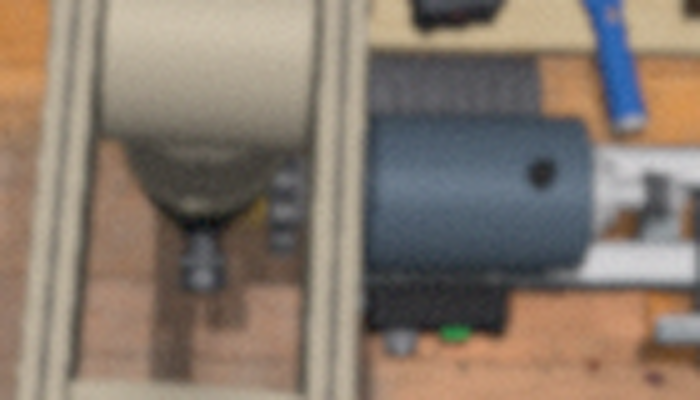

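Call:
step_arm([
  {"x": 0,"y": 0.0008,"z": 0,"ax": -0.005,"ay": 0,"az": 0,"fingers": 0.2},
  {"x": 0,"y": 0.0008,"z": 0,"ax": -0.005,"ay": 0,"az": 0,"fingers": 0.6},
  {"x": 0,"y": 0.0004,"z": 0,"ax": -0.005,"ay": 0,"az": 0,"fingers": 0.8},
  {"x": 0,"y": 0,"z": 0,"ax": -0.005,"ay": 0,"az": 0,"fingers": 0.8},
  {"x": 0,"y": 0,"z": 0,"ax": -0.005,"ay": 0,"az": 0,"fingers": 0.8},
  {"x": 0,"y": 0,"z": 0,"ax": -0.005,"ay": 0,"az": 0,"fingers": 0.8},
])

```text
clock: 28.45
position: [565.0, 28.0, 261.5]
orientation: [-3.138, -0.023, 0.0]
force: [-0.5, -0.4, -0.5]
width: 68.1
```

```bash
python3 - <<'E'
from h import *
s=show()
im=capture("wrist"); cv2.imwrite("pics/w13.png",im[:,:,::-1])
E
```

```text
28.45 pos [564.9974  28.0124 261.5318] F [-0.4868 -0.4481 -0.5194] T [-0.04    0.0451  0.0387] w 68.09983138927211
tip dx,depth,dz [ -4.4001 186.0411  -4.1855] 0.8489610682299401 -0.18317831729595735
```

View pics/w13.png

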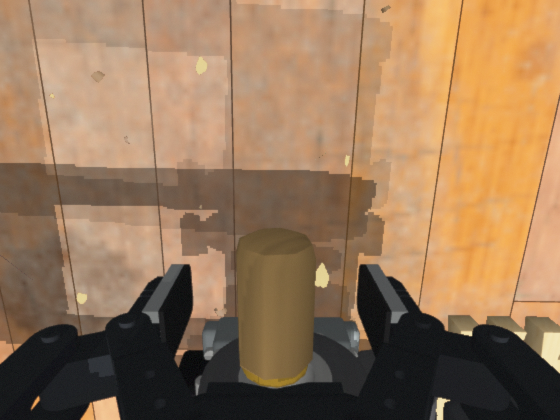

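Call:
step_arm([
  {"x": 0,"y": 0,"z": -0.03,"ax": 0,"ay": 0,"az": 0,"fingers": 0.9},
  {"x": 0,"y": 0,"z": -0.12,"ax": 0,"ay": 0,"az": 0,"fingers": 0.9},
  {"x": 0,"y": 0.03,"z": -0.22,"ax": 0,"ay": 0,"az": 0,"fingers": 0.9},
  {"x": 0,"y": 0.06,"z": -0.26,"ax": 0,"ay": 0,"az": 0,"fingers": 0.9},
  {"x": 0,"y": 0.06,"z": -0.26,"ax": 0,"ay": 0,"az": 0,"fingers": 0.9},
  {"x": 0,"y": 0.06,"z": -0.26,"ax": 0,"ay": 0,"az": 0,"fingers": 0.9},
])

```text
clock: 29.25
position: [565.0, -2.2, 389.6]
orientation: [-3.138, -0.023, 0.005]
force: [-0.0, -0.2, -0.6]
width: 77.0
```

```bash
python3 - <<'E'
from h import *
s=show()
im=capture("wrist"); cv2.imwrite("pics/w14.png",im[:,:,::-1])
im=capture("scene"); cv2.imwrite("pics/s14f.png",im[:,:,::-1])
im=cv2.imread("pics/w14.png"); cv2.imwrite("pics/w14z.png",cv2.resize(im[180:330,190:370],None,fx=4,fy=4,interpolation=cv2.INTER_CUBIC))
E
```

```text
29.25 pos [565.0132  -2.2097 389.5728] F [-0.0245 -0.1987 -0.5975] T [-0.016  -0.0191 -0.0042] w 77.0083908252559
tip dx,depth,dz [ -5.2496 216.1643 123.7196] 0.8301850899225914 -0.218086838617879
```

View pics/w14z.png

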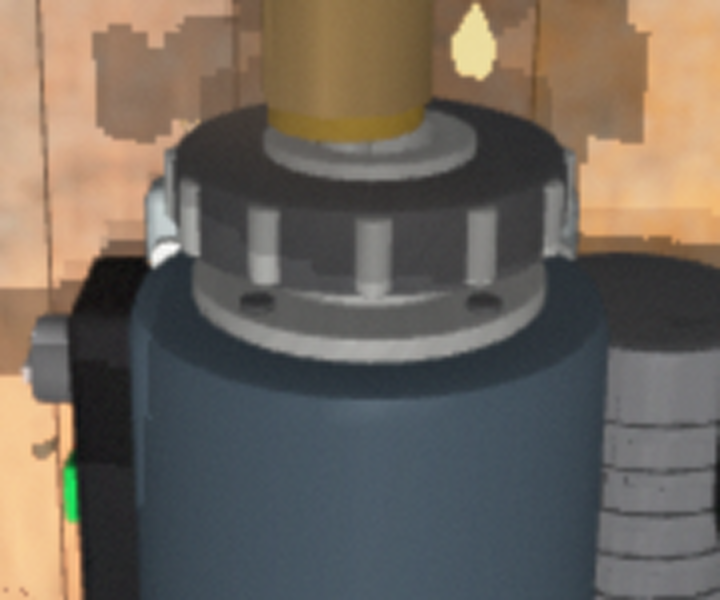

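View pics/s14f.png

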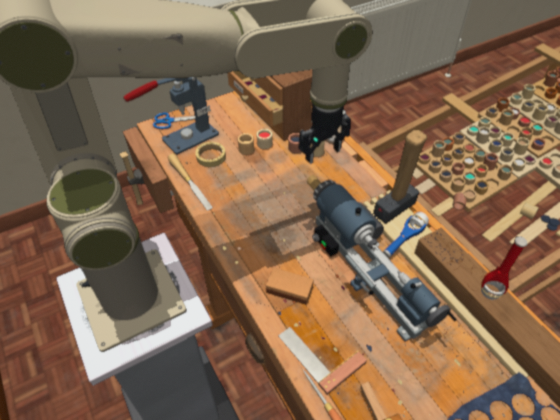

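```bash
python3 - <<'E'
from h import *
s=ctrl.observe()
im=cv2.imread("pics/w14z.png")
def D(r,off,cx,cz,c):
    t=np.linspace(0,2*np.pi,100)
    P=(M-[0.9,0,0])-u*off+ex*cx+np.array([0,0,cz])+r*(np.cos(t)[:,None]*ex+np.sin(t)[:,None]*[0,0,1])
    q=np.array([proj("wrist",p,s) for p in P]); cv2.polylines(im,[((q-[190,180])*4+2).astype(int)],True,c,1)
D(36,0,-.2,0,(0,255,0));D(20,2,-.2,0,(255,0,0));D(20,0,-.2,0,(255,0,0));D(14.5,0,-4.4,-5,(0,0,255));D(14.5,2,-4.4,-5,(255,0,255));D(14.5,4,-4.4,-5,(0,255,255))
cv2.imwrite("pics/ov.png",im)
E
```

```text
(no output)
```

View pics/ov.png

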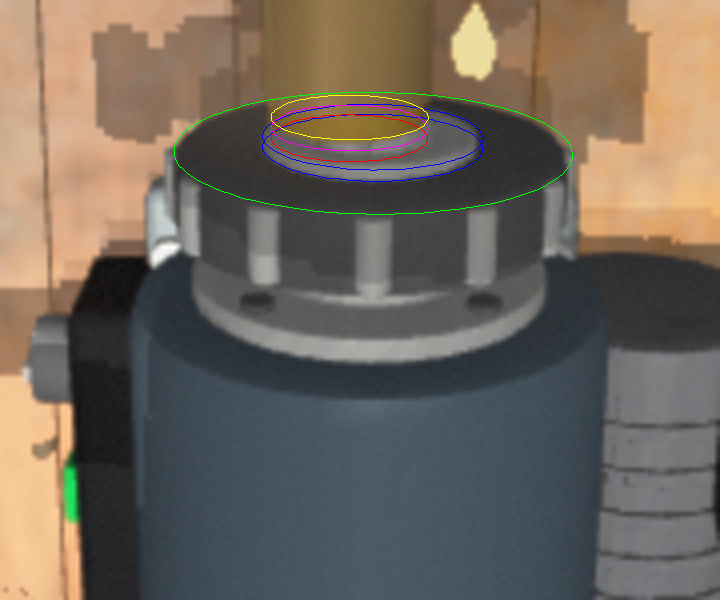

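```bash
python3 - <<'E'
from h import *
s=show()
print(move(s,[566,-78,385],Rt(0.7)))
E
```

```text
29.35 pos [564.92    -1.9449 389.0339] F [-0.7821 -0.9788  0.333 ] T [0.0124 0.0024 0.0024] w 76.80305095755419
tip dx,depth,dz [ -5.3811 215.8979 123.1799] 0.8667708404206456 -0.21844168365065728
(array([-0.0001,  0.1522,  0.0075]), array([-0.0073,  0.0078,  0.0055]))
```

Call:
step_arm([
  {"x": 0,"y": 0.08,"z": 0,"ax": -0.007,"ay": 0.008,"az": 0.005,"fingers": 0.9},
  {"x": 0,"y": 0.152,"z": 0,"ax": -0.007,"ay": 0.008,"az": 0.005,"fingers": 0.9},
  {"x": 0,"y": 0.152,"z": 0.0075,"ax": -0.007,"ay": 0.008,"az": 0.005,"fingers": 0.9},
  {"x": 0,"y": 0.152,"z": 0.0075,"ax": -0.007,"ay": 0.008,"az": 0.005,"fingers": 0.9},
])

```text
clock: 29.85
position: [565.7, -77.4, 383.2]
orientation: [-3.14, -0.019, 0.004]
force: [0.3, -0.5, -0.0]
width: 76.7
```

```bash
python3 - <<'E'
from h import *
s=show()
im=capture("wrist"); cv2.imwrite("pics/w15.png",im[:,:,::-1])
im=cv2.imread("pics/w15.png"); cv2.imwrite("pics/w15z.png",cv2.resize(im[20:170,190:370],None,fx=4,fy=4,interpolation=cv2.INTER_CUBIC))
E
```

```text
29.85 pos [565.7057 -77.3503 383.2333] F [ 0.2875 -0.5088 -0.0213] T [-0.0042 -0.0182  0.0276] w 76.67747715672829
tip dx,depth,dz [ -5.9085 291.7063 117.9371] 0.7086954388812781 -0.07571838362175988
```

View pics/w15z.png

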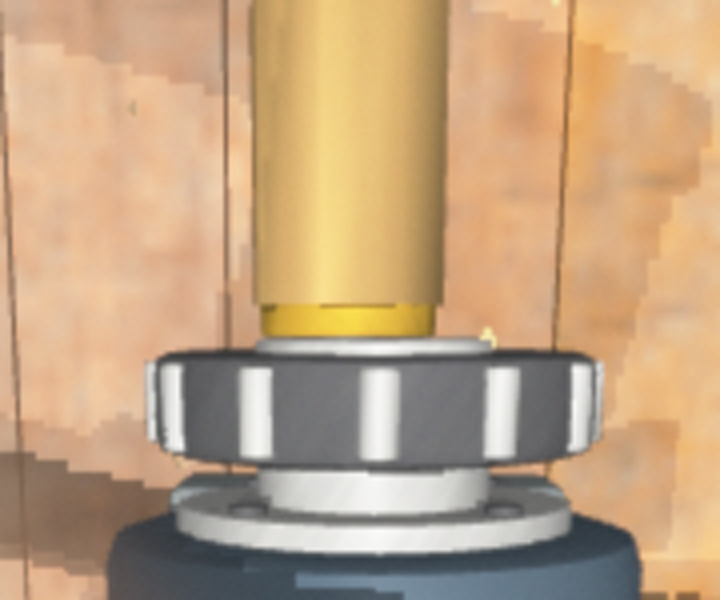

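```bash
python3 - <<'E'
from h import *
print(ctrl.hand_in()); print(ctrl.observe()["clock"])
E
```

```text
the job is handed in; nothing more can be done
None
the job is handed in; nothing more can be done
```

I pushed the bar fully home with the drive centre pushed ahead of it, let go, and handed the job in at about 30 s of the 64 s allowed. Handing in gave no verdict.

- **Feeling for the bush:** I took the bar by its shaft and found the bore by touching its walls. The first sweeps across the bush face missed the hole. It was about 4.5 mm to the robot's side of the axis and 4 mm low.
- **Half way in:** The bar slid through the bush with almost no force. I let it go with the tip about 110 mm inside, then took it again by the handle.
- **Pushing home:** The drive centre slid with about 6 N. At about 185 mm the bar stopped and the force rose to 10 N, the highest I read at the end of any move.

**Last checks**
- The final wrist picture, looking down on the joint, shows the shoulder flush on the front of the handwheel. An earlier slanted view had suggested a gap of about 1 mm, and the top-down view showed none.
- The scene picture shows the drive centre further out, but I did not measure how far. The 14 mm follows only from the bar being home.
- I only glanced at the other things on the bench in the final scene picture, and nothing looked moved.
- The gripper was open and clear of everything, with no contact force on it.

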